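# Put the arbor collars away in the bench cabinet

### The arm

A 6-joint arm with a two-finger parallel gripper is mounted at the origin on the work surface. World frame = base frame: x ahead of the robot, y to its left, z up, the work surface at z = 0. Lengths are in m, angles in rad, forces in N, time in s.
With the tool pointing down it reaches from about 0.25 to 0.775 m from the base axis. Payload 4 kg.
Tool frame: the origin (TCP) lies midway between the tips of the shut fingers; the grasp point (between the pads) lies 19 mm behind it (grip_point_offset is the distance from the TCP to the grasp point, in m); z points along the fingers, y is the line along which they close (so a half turn about z gives the same grasp; the last joint's range is limited). The gripper opens to 94 mm and grips with 3 to 60 N. Pads are 16 mm wide; open, the fingers measure 119 mm over their backs; the gripper's body (75 mm by 177 mm) begins 78 mm behind the grasp point.
Start: joints at [1.211, 0.087, 1.371, -0, 1.684, -0.103], TCP at [0.14, 0.532, 0.171] pointing down, gripper open.
Joint ranges: [-3.1, 3.1], [-0.76, 2.03], [0.27, 2.55], [-1.08, 4.22], [0.17, 2.65], [-2.57, 2.57]. Speed limits (rad/s): [2.79, 2.79, 3.14, 3.14, 3.14, 3.14].

### API

Orientations are given as [roll, pitch, yaw] about the fixed x, y, z axes, in that order (R = Rz(yaw) Ry(pitch) Rx(roll)).
In Python, from bench import * gives the robot as it stands.
- The arm moves only by the tool carry_out, never from a script. Its argument "commands" is a list of rows, each a list of 6 numbers: the shift along the tool's x, y, z in m, then the turn, a rotation vector about the tool's x, y, z in rad. In form: [[tx, ty, tz, rx, ry, rz], ...]. A call has exactly 5 rows; each row is the pose to reach, as a shift and turn from the pose commanded when the call began, along the tool's axes at that moment; what a row does not reach only later rows make up. A row lasts 1/10 s, in which the tool goes at most 50 mm and 8.59 degrees, less where a joint would pass 70% of its speed; a pose out of reach is approached as far as the arm can. A call with a gripper value outside its range is refused whole. "jaw" is the opening, from 0 (shut) to 1 (fully open), set as the call begins (left out, the last holds). The fingers move at their own pace and stop on an object; the grip force is fixed at half the most. Time passes only in rows, so rows that repeat a pose let the fingers close, or fill a call up. It gives the time, the measured TCP pose, the force, the opening and the grip force at its end, in the units of the state.
- get_obs(): the state, without advancing time (a new reading comes with each control period).
- snapshot(name): name is "side" or "top" or "wrist"; returns a dict with "img" (420x560x3 uint8, red, green, blue), "range_z" (420x560 float32, m along the optical axis (not along the pixel's ray), 0 where there is no reading), "fx", "fy", "cx", "cy" (pixels), "R" (3x3) and "t" (3): a world point X has camera coordinates R X + t. Camera axes: x right, y down, z forward; pixel columns grow to the right and rows downward; lengths in m; the calibration is good to about 2 mm. A picture is of the moment at which its call begins.
- close_job(): hands the job in; it is judged then, once.
The state is a dict: "time": time; "joint_positions": joint angles; "qvel": joint speeds; "joint_torque": joint torques, N m; "tool_pos": TCP position; "ee_rot": TCP orientation; "wrist_force": force on the tool from outside, world axes, zero at the start; "wrist_torque": the same for the moment, N m; "width": finger opening in m; "finger_force": force on a finger pad.
Only numpy, scipy, OpenCV 4.12 (cv2) and the standard library are available. Lean on these libraries where they do the work, as an engineer would, in place of code of your own. Each camera call takes 0.05 s, during which the arm holds its last target. There are 200 camera calls.

### The job

Swing the green bench cabinet's door wide open by its handle, to about a right angle, and leave it open. Then put the two loose metal collars away on the post inside: lower the wide one right down onto the post's foot, then the slim one down onto it, without letting either fall down the post. Do not knock the can, the hammer or the ear defenders about.

Things in the scene. Friction and masses are not known exactly. Their poses are not given: they have to be found in the camera images.
- cabinet: Fixed green steel bench cabinet, 280 wide (y), 200 deep (x), 280 tall, walls 10 thick; roof and back are frames with 4 mm bars. Origin: middle of the front lower edge, on the bench; x points into the cabinet, y to its left as the robot sees it, z up. Inside floor at z = 10, roof's underside at z = 270, inside walls at y = +-130. Front open behind the door.
- door (a joint): Opening angle of the cabinet's door in rad: 0 shut, 1.57 square to the front, 1.9 at its stop. Green panel, 280 wide, 276 tall, 12 thick (shut, its faces lie 1 and 13 in front of the hinge line), hinged at the cabinet's left (+y) edge, swinging out towards the robot; its stiff hinge stays where it is left.
- door_hinge (a point): On the door's vertical hinge line, at half height (z = 140), at the cabinet's x = 0, y = +140. Turns with the door.
- pull (a point): Door handle: upright round steel bar, 10 thick, 235 mm from the hinge line along the door and 35 mm in front of its face. Origin: on the bar's axis at z = 243, where it can be taken; the bar runs from 60 below to 18 above, where a short stub at each end joins it to the door. Turns with the door: x points from the bar to the door, y along the door to the hinge, z up.
- post: Fixed upright steel post on the cabinet floor, some 58 mm behind the front: 17 diameter, tip tapered to 9 over the top 6, with a foot disc 50 diameter and 5 thick. Total height 60. Origin: centre of the foot's underside; z up.
- wide: Wide loose aluminium collar (ring), 58 outside diameter, 20 bore, 24 tall, lying flat. Origin: centre of its underside; z along its axis.
- slim: Slim loose aluminium collar (ring), 42 outside diameter, 20 bore, 24 tall, lying flat. Origin: centre of its underside; z along its axis.
- can: Bystander: grey can, 66 diameter, 170 tall, standing. Origin: centre of its underside.
- hammer: Bystander: hammer, 220 long, lying. Origin: under its middle; x along the handle to the head.
- muffs: Bystander: black ear defenders, about 160 wide, 160 deep, 76 tall, lying on cups and band. Origin: on the bench midway between the cups; x from cup to cup, y to the band.
Mind the look-alikes: they are no part of the job. What is shaped like the slim but blue is not meant.

How it is judged:
On the way, in this order (a step that is already met when the one before it is completed fails the run):
1. the gripper at the handle has drawn the door past 0.25 rad (value of joint door above 0.25 rad and distance between the grasp point and pull below 0.045 m), for 0.1 s.
2. the door stands wide open (past 1.35 rad) (value of joint door above 1.35 rad), for 0.2 s.
3. the wide collar is home on the foot of the post (horizontal distance between wide and post below 0.006 m and z of wide in the frame of post below 0.008 m), for 0.2 s.
4. the slim collar is down the post on the wide one (horizontal distance between slim and post below 0.006 m and z of slim in the frame of post between 0.026 and 0.032 m), for 0.2 s.
At the end, for the whole second after the job is handed in: The door stands open past 1.35 rad; the wide collar is on the post with its underside within 3 mm of the foot disc's top, the slim collar is on the post with its underside within 3 mm of the wide one's top, both within 6 mm of the post's axis, released and at rest (all of step 3 and all of step 4 and value of joint door above 1.35 rad and linear speed of each of wide, slim below 0.02 m/s); the robot touches nothing.
It fails at once if the wide collar is let fall down the post (over 0.5 m/s) (horizontal distance between wide and post below 0.015 m and z of wide in the frame of post below 0.058 m and linear speed of wide above 0.5 m/s).
It fails at once if the slim collar is let fall down the post (over 0.5 m/s) (horizontal distance between slim and post below 0.015 m and z of slim in the frame of post below 0.058 m and linear speed of slim above 0.5 m/s).
It fails at once if the can is knocked away (over 30 mm) (distance of can from where it was at the start of the episode above 0.03 m).
It fails at once if the hammer is knocked away (over 30 mm) (distance of hammer from where it was at the start of the episode above 0.03 m).
It fails at once if the pair of ear defenders is knocked away (over 30 mm) (distance of muffs from where it was at the start of the episode above 0.03 m).
It also fails if it takes over 72 s, if anything falls off the work surface, if the arm or the gripper's body presses on something with over 40 N, if the wrist force passes 120 N, or if a joint passes its speed limit or range.

## Working session

There is one attempt and no reset: what is moved stays moved. The work goes in short steps, Python scripts to look and compute and a tool call to move; the robot and the scene stay as the last step left them, time stands still between calls to the robot, and variables do not carry over. Pictures are saved under pics/ and viewed, at most 10 in all, crops included, and the job is handed in when it is done.

Besides the shell and the picture viewer there is one more tool, called after "Emit:" as name([rows], argument=value, ...), one row to a line, values as JSON. carry_out: Moves the arm, as the interface text tells. Its arguments: {"type":"object","properties":{"commands":{"type":"array","items":{"type":"array","items":{"type":"number"}}},"jaw":{"type":"number"}},"required":["commands"]}

```bash
ls; mkdir -p pics; python3 - <<'E'
from bench import *
import cv2,numpy as np
o=get_obs(); print({k:np.round(v,4).tolist() for k,v in o.items()})
for n in("top","side"):
    s=snapshot(n); cv2.imwrite(f"pics/{n}0.png",s["img"][:,:,::-1]); np.savez(f"{n}0.npz",**s)
    print(n,s["fx"],s["cx"],s["cy"],(-s["R"].T@s["t"]).round(3),s["R"].round(3).tolist())
E
```

```text
pics
{'time': 0.0, 'joint_positions': [1.2109, 0.0879, 1.3722, -0.0, 1.6836, -0.1031], 'qvel': [0.0005, -0.0007, -0.0005, 0.0007, -0.0021, 0.0006], 'joint_torque': [0.0012, -34.019, -30.2424, 0.0718, 0.0331, -0.0002], 'tool_pos': [0.1395, 0.5314, 0.1702], 'ee_rot': [-3.1394, -0.0002, 2.8848], 'wrist_force': [0.2488, -0.5409, -0.0035], 'wrist_torque': [0.0748, 0.0238, -0.0209], 'finger_force': 0.0, 'width': 0.0944}
top 420.29250556762634 279.21199865466394 207.99282783473504 [0.442 0.019 1.254] [[0.017, -1.0, 0.01], [-0.989, -0.018, -0.148], [0.148, -0.007, -0.989]]
side 441.11368758895026 275.60010601026903 206.09939662339895 [-0.076 -0.781  0.871] [[0.759, -0.651, -0.022], [-0.383, -0.418, -0.824], [0.527, 0.634, -0.566]]
```

View pics/top0.png

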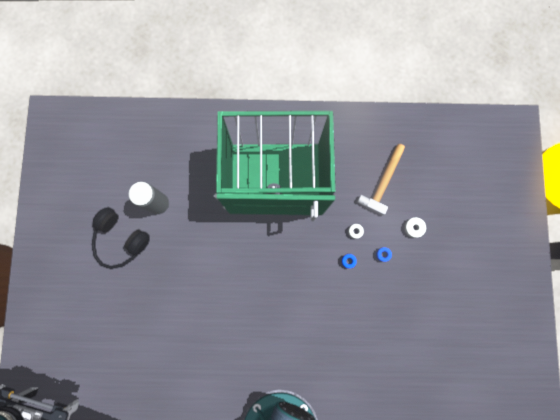

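View pics/side0.png

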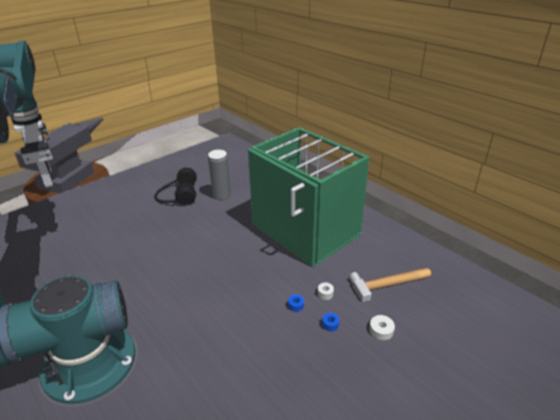

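Top view: slim grey ring at (356,231), wide grey ring at (416,228), blue look-alikes at (349,262) and (384,255), handle at (315,210), post tip near (273,187) through the roof bars. Side view: slim (326,291), wide (382,327), blues (296,303), (331,322), handle (297,200). The grey small ring is the slim one; I'll confirm it in a crop while measuring.

```bash
cat > h.py <<'E'
import numpy as np,cv2
def cloud(s):
    v,u=np.mgrid[:420,:560]; z=s["range_z"]
    c=np.stack([(u-s["cx"])/s["fx"]*z,(v-s["cy"])/s["fy"]*z,z],-1)
    return (c-s["t"])@s["R"]
def ray(s,u,v):
    d=np.array([(u-s["cx"])/s["fx"],(v-s["cy"])/s["fy"],1])@s["R"]
    return -s["R"].T@s["t"],d
def plane(s,u,v,z):
    c,d=ray(s,u,v); return c+d*(z-c[2])/d[2]
def two(s1,p1,s2,p2):
    c1,d1=ray(s1,*p1);c2,d2=ray(s2,*p2)
    k=np.linalg.lstsq(np.stack([d1,-d2],1),c2-c1,rcond=None)[0]
    a,b=c1+k[0]*d1,c2+k[1]*d2
    return (a+b)/2,np.linalg.norm(a-b)
def rings(s,win,zmin=.006,zmax=.04):
    """centre pixel of the bright top face (ellipse of outer contour at top)"""
    u0,v0,u1,v1=win; P=cloud(s)
    m=np.zeros((420,560),np.uint8)
    m[v0:v1,u0:u1]=((P[v0:v1,u0:u1,2]>zmin)&(P[v0:v1,u0:u1,2]<zmax))*255
    return m,P
E
python3 - <<'E'
from h import *
T=dict(np.load("top0.npz"));S=dict(np.load("side0.npz"))
wins={"slim":((342,218,370,244),(312,278,340,304)),"wide":((400,214,432,242),(364,312,400,342)),}
for n,(a,b) in wins.items():
    ctr=[]
    for s,w in((T,a),(S,b)):
        m,P=rings(s,w); z=P[...,2][m>0]
        top=np.percentile(z,80); mm=(m>0)&(abs(P[...,2]-top)<.004)
        q=np.argwhere(mm)[:,::-1].astype(np.float32)
        (c,wh,_)=cv2.fitEllipse(cv2.convexHull(q)); ctr.append(c)
        print(n,"n",len(q),"top z",top.round(4),"px",np.round(c,1),"plane",plane(s,*c,.024).round(4),"pts mid",((P[mm].max(0)+P[mm].min(0))/2).round(4), np.ptp(P[mm],0).round(4))
    print(" tri",[np.round(x,4) for x in two(T,ctr[0],S,ctr[1])])
# cabinet
P=cloud(T);hsv=cv2.cvtColor(T["img"],cv2.COLOR_RGB2HSV)
g=cv2.inRange(hsv,(65,90,30),(90,255,255))>0
g[:,:200]=0;g[:,350:]=0;g[300:]=0
m=g&(P[...,2]>.255)&(P[...,2]<.30)
q=P[m]; print("roof z",np.percentile(q[:,2],[10,50,90]).round(4)); r=cv2.minAreaRect(q[:,:2].astype(np.float32)); print(r, cv2.boxPoints(r).round(4).tolist())
# handle
m=(hsv[...,1]<60)&(P[...,2]>.15); m[:200]=0;m[:,:300]=0;m[225:,]=0;m[:,335:]=0
print("handle",m.sum(),P[m].mean(0).round(4),P[m].min(0).round(4),P[m].max(0).round(4))
# things inside
m=(P[...,2]>.03)&(P[...,2]<.09)&(T["range_z"]>0); m[:140]=0;m[:,:225]=0;m[:,325:]=0;m[200:]=0
for y,x in np.argwhere(m): print((x,y),P[y,x].round(4),T["img"][y,x])
crop=np.hstack([cv2.resize(T["img"][205:275,335:435],None,fx=4,fy=4),cv2.resize(S["img"][270:340,285:400],(400,280))])
cv2.imwrite("pics/crop1.png",crop[...,::-1])
E
```

```text
slim n 106 top z 0.0261 px [356.3 230.1] plane [ 0.5646 -0.2182  0.024 ] pts mid [ 0.5636 -0.2185  0.0257] [0.0386 0.0393 0.0072]
slim n 119 top z 0.024 px [325.2 288.8] plane [ 0.5567 -0.2162  0.024 ] pts mid [ 0.5578 -0.214   0.0236] [0.0408 0.0433 0.007 ]
 tri [array([ 0.5619, -0.2164,  0.0216]), np.float64(0.0074)]
wide n 219 top z 0.0268 px [415.7 226.6] plane [ 0.5782 -0.3938  0.024 ] pts mid [ 0.5784 -0.3934  0.0267] [0.0563 0.0559 0.0078]
wide n 323 top z 0.0243 px [381.8 325.2] plane [ 0.5701 -0.3926  0.024 ] pts mid [ 0.5716 -0.3914  0.0239] [0.06   0.0557 0.0069]
 tri [array([ 0.576 , -0.3926,  0.0205]), np.float64(0.0067)]
roof z [0.2713 0.2796 0.2823]
((0.718460202217102, 0.02281200885772705), (0.21788863837718964, 0.2803838849067688), 0.4775691032409668) [[0.6083999872207642, 0.16210000216960907], [0.6107000112533569, -0.11829999834299088], [0.8285999894142151, -0.11649999767541885], [0.826200008392334, 0.1639000028371811]]
handle 141 [ 0.5926 -0.0762  0.24  ] [ 0.4425 -0.1194  0.1524] [0.6123 0.0189 1.2537]
(np.int64(230), np.int64(140)) [0.812  0.1548 0.0864] [64 96 8
[... 17253 characters left out ...]
.0744] [133 149 149]
(np.int64(276), np.int64(187)) [0.6811 0.0202 0.0656] [130 145 147]
(np.int64(273), np.int64(192)) [0.6728 0.0288 0.0309] [ 72 127 101]
(np.int64(274), np.int64(192)) [0.6725 0.0258 0.0326] [ 74 128 103]
(np.int64(275), np.int64(192)) [0.6727 0.0229 0.0319] [ 82 131 109]
(np.int64(320), np.int64(192)) [ 0.6738 -0.1095  0.0392] [46 83 66]
(np.int64(321), np.int64(192)) [ 0.669  -0.1097  0.0649] [44 80 64]
(np.int64(320), np.int64(193)) [ 0.671  -0.1096  0.0381] [39 66 54]
(np.int64(321), np.int64(193)) [ 0.6663 -0.1098  0.0634] [40 65 54]
(np.int64(320), np.int64(194)) [ 0.6685 -0.1099  0.0356] [46 86 67]
(np.int64(321), np.int64(194)) [ 0.6631 -0.1097  0.065 ] [47 86 69]
```

View pics/crop1.png

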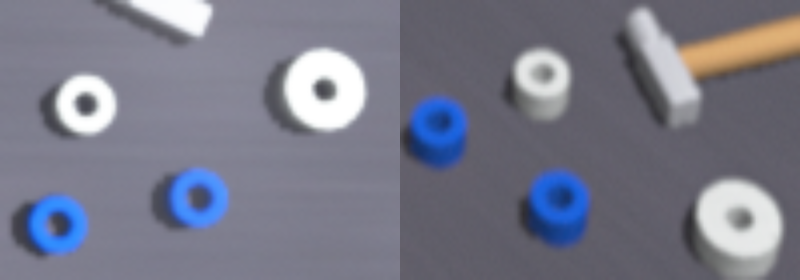

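The crop confirms it: the grey small ring at top (356,231) is the slim collar. The two blue ones of the same shape at (349,262) and (384,255) are look-alikes, and the big grey one at (416,228) is the wide collar. Next I measure the handle bar and the front edge.

```bash
python3 - <<'E'
from h import *
T=dict(np.load("top0.npz"));S=dict(np.load("side0.npz"))
P=cloud(T);h=cv2.cvtColor(T["img"],cv2.COLOR_RGB2HSV)
m=(h[...,1]<60)&(P[...,2]>.22)&(P[...,2]<.29)&(P[...,0]>.53)&(P[...,0]<.605)&(P[...,1]<-.04)&(P[...,1]>-.11)
print("top handle",m.sum(),P[m].mean(0).round(4),np.percentile(P[m],[3,97],axis=0).round(4).tolist())
P=cloud(S);h=cv2.cvtColor(S["img"],cv2.COLOR_RGB2HSV)
m=(h[...,1]<60)&(P[...,2]>.17)&(P[...,2]<.27)&(P[...,0]>.53)&(P[...,0]<.65)&(P[...,1]<-.04)&(P[...,1]>-.11)
print("side handle",m.sum(),P[m].mean(0).round(4),np.percentile(P[m],[3,97],axis=0).round(4).tolist())
g=cv2.inRange(h,(65,90,30),(90,255,255))>0
f=g&(P[...,2]>.05)&(P[...,2]<.25)&(P[...,1]>-.08)&(P[...,1]<.14)&(P[...,0]<.64)&(P[...,0]>.57)
q=P[f];print("door face: x=a+b*y",np.polyfit(q[:,1],q[:,0],1))
r=g&(P[...,2]>.05)&(P[...,2]<.25)&(P[...,0]>.65)&(P[...,0]<.8)&(P[...,1]<-.09)&(P[...,1]>-.15)
q=P[r];print("right wall: y=a+b*x",np.polyfit(q[:,0],q[:,1],1))
E
```

```text
top handle 66 [ 0.5859 -0.0745  0.2616] [[0.5719, -0.0786, 0.2298], [0.6035, -0.0703, 0.2685]]
side handle 250 [ 0.585  -0.0701  0.2247] [[0.5653, -0.0783, 0.1765], [0.6079, -0.0437, 0.2668]]
door face: x=a+b*y [-0.00506041  0.60515749]
right wall: y=a+b*x [ 0.02671891 -0.13283333]
```

```bash
cat > plan.py <<'E'
import numpy as np,json,os
from scipy.spatial.transform import Rotation as Ro
def rot(a,e):
    a,e=np.radians([a,e]); z=np.array([np.cos(e)*np.cos(a),np.cos(e)*np.sin(a),-np.sin(e)])
    y=np.array([np.sin(a),-np.cos(a),0]); return np.stack([np.cross(y,z),y,z],1)
def load():
    if os.path.exists("cmd.json"):
        d=json.load(open("cmd.json")); return np.array(d["p"]),d["a"],d["e"],np.array(d["R"])
    return np.array([.14,.532,.171]),165.29,90.,rot(165.29,90)
def plan(wps):
    """wps: (pos,a,e,rows). prints calls of 5 cumulative rows; keeps the commanded pose after rounding"""
    p,a,e,R=load(); pos=[]
    for (q,a2,e2,n) in wps:
        q=np.array(q,float)
        for k in range(1,n+1):
            f=k/n; pos.append((p+(q-p)*f,a+(a2-a)*f,e+(e2-e)*f))
        p,a,e=q,a2,e2
    while len(pos)%5: pos.append(pos[-1])
    P,_,_,Rc=load()
    for i in range(0,len(pos),5):
        rows=[]
        for (q,aa,ee) in pos[i:i+5]:
            rows.append(np.r_[(Rc.T@(q-P)).round(4),Ro.from_matrix(Rc.T@rot(aa,ee)).as_rotvec().round(3)])
        print(json.dumps([(r+0.).tolist() for r in rows]))
        P=P+Rc@rows[-1][:3]; Rc=Rc@Ro.from_rotvec(rows[-1][3:]).as_matrix()
    json.dump(dict(p=P.tolist(),a=a,e=e,R=Rc.tolist()),open("cmd.json","w"))
E
python3 -c "
from plan import *
plan([((.14,.532,.34),165.3,90,5),((.575,-.074,.33),180,90,20),((.575,-.074,.33),180,90,5)])"
```

```text
[[0.0, 0.0, -0.0338, 0.0, 0.0, 0.0], [0.0, 0.0, -0.0676, 0.0, 0.0, 0.0], [0.0, 0.0, -0.1014, 0.0, 0.0, 0.0], [0.0, 0.0, -0.1352, 0.0, 0.0, 0.0], [0.0, 0.0, -0.169, 0.0, 0.0, 0.0]]
[[-0.0287, -0.0238, 0.0005, 0.0, 0.0, -0.013], [-0.0575, -0.0476, 0.001, 0.0, 0.0, -0.026], [-0.0862, -0.0714, 0.0015, 0.0, 0.0, -0.039], [-0.1149, -0.0951, 0.002, 0.0, 0.0, -0.051], [-0.1437, -0.1189, 0.0025, 0.0, 0.0, -0.064]]
[[-0.0271, -0.0256, 0.0005, 0.0, 0.0, -0.013], [-0.0543, -0.0512, 0.001, 0.0, 0.0, -0.026], [-0.0814, -0.0767, 0.0015, 0.0, 0.0, -0.039], [-0.1086, -0.1023, 0.002, 0.0, 0.0, -0.052], [-0.1357, -0.1279, 0.0025, 0.0, 0.0, -0.064]]
[[-0.0255, -0.0272, 0.0005, 0.0, 0.0, -0.013], [-0.0509, -0.0545, 0.001, 0.0, 0.0, -0.026], [-0.0764, -0.0818, 0.0015, 0.0, 0.0, -0.039], [-0.1019, -0.109, 0.002, 0.0, 0.0, -0.052], [-0.1273, -0.1363, 0.0025, 0.0, 0.0, -0.065]]
[[-0.0236, -0.0288, 0.0005, 0.0, 0.0, -0.012], [-0.0473, -0.0577, 0.001, 0.0, 0.0, -0.025], [-0.0709, -0.0865, 0.0015, 0.0, 0.0, -0.038], [-0.0946, -0.1154, 0.002, 0.0, 0.0, -0.051], [-0.1182, -0.1442, 0.0025, 0.0, 0.0, -0.064]]
[[0.0, 0.0, 0.0, 0.0, 0.0, 0.0], [0.0, 0.0, 0.0, 0.0, 0.0, 0.0], [0.0, 0.0, 0.0, 0.0, 0.0, 0.0], [0.0, 0.0, 0.0, 0.0, 0.0, 0.0], [0.0, 0.0, 0.0, 0.0, 0.0, 0.0]]
```

Emit:
carry_out([
  [0, 0, -0.034, 0, 0, 0],
  [0, 0, -0.068, 0, 0, 0],
  [0, 0, -0.101, 0, 0, 0],
  [0, 0, -0.135, 0, 0, 0],
  [0, 0, -0.169, 0, 0, 0],
], jaw=1)

```text
time: 0.6
tool_pos: [0.1396, 0.5316, 0.3412]
ee_rot: [-3.141, -0.0, 2.885]
wrist_force: [0.0, 0.0, 0.2]
width: 0.0941
finger_force: 0.0
```

Emit:
carry_out([
  [-0.029, -0.024, 0.0005, 0, 0, -0.013],
  [-0.0575, -0.0476, 0.001, 0, 0, -0.026],
  [-0.086, -0.071, 0.0015, 0, 0, -0.039],
  [-0.115, -0.095, 0.002, 0, 0, -0.051],
  [-0.1437, -0.1189, 0.0025, 0, 0, -0.064],
])

```text
time: 1.1
tool_pos: [0.249, 0.3791, 0.3373]
ee_rot: [-3.141, -0.0, 2.95]
wrist_force: [0.3, -0.1, 0.1]
width: 0.094
finger_force: 0.0
```

Emit:
carry_out([
  [-0.027, -0.0256, 0.0005, 0, 0, -0.013],
  [-0.0543, -0.0512, 0.001, 0, 0, -0.026],
  [-0.0814, -0.0767, 0.0015, 0, 0, -0.039],
  [-0.1086, -0.1023, 0.002, 0, 0, -0.052],
  [-0.1357, -0.1279, 0.0025, 0, 0, -0.064],
])

```text
time: 1.6
tool_pos: [0.3577, 0.2275, 0.335]
ee_rot: [-3.141, -0.0, 3.013]
wrist_force: [0.3, 0.1, 0.4]
width: 0.094
finger_force: 0.0
```

Emit:
carry_out([
  [-0.0255, -0.0272, 0.0005, 0, 0, -0.013],
  [-0.051, -0.0545, 0.001, 0, 0, -0.026],
  [-0.0764, -0.0818, 0.0015, 0, 0, -0.039],
  [-0.102, -0.109, 0.002, 0, 0, -0.052],
  [-0.1273, -0.1363, 0.0025, 0, 0, -0.065],
])

```text
time: 2.1
tool_pos: [0.4664, 0.076, 0.3324]
ee_rot: [3.141, -0.001, 3.078]
wrist_force: [0.5, 0.7, -0.4]
width: 0.0939
finger_force: 0.0
```

Emit:
carry_out([
  [-0.0236, -0.0288, 0.0005, 0, 0, -0.012],
  [-0.0473, -0.0577, 0.001, 0, 0, -0.025],
  [-0.071, -0.0865, 0.0015, 0, 0, -0.038],
  [-0.0946, -0.1154, 0.002, 0, 0, -0.051],
  [-0.1182, -0.1442, 0.0025, 0, 0, -0.064],
])

```text
time: 2.6
tool_pos: [0.5752, -0.0754, 0.3296]
ee_rot: [3.141, -0.001, -3.141]
wrist_force: [0.7, 0.5, 0.1]
width: 0.0941
finger_force: 0.0
```

Emit:
carry_out([
  [0, 0, 0, 0, 0, 0],
  [0, 0, 0, 0, 0, 0],
  [0, 0, 0, 0, 0, 0],
  [0, 0, 0, 0, 0, 0],
  [0, 0, 0, 0, 0, 0],
])

```text
time: 3.1
tool_pos: [0.5743, -0.073, 0.3313]
ee_rot: [-3.141, 0.001, -3.14]
wrist_force: [0.5, 1.8, 0.5]
width: 0.0943
finger_force: 0.0
```

```bash
sed -i 's/\.round(4),Ro/.round(3),Ro/' plan.py; python3 - <<'E'
from bench import *
from h import *
s=snapshot("wrist"); cv2.imwrite("pics/w1.png",s["img"][...,::-1]); np.savez("w1.npz",**s)
o=get_obs(); print(o["tool_pos"],o["ee_rot"],o["joint_positions"].round(2) if hasattr(o["joint_positions"],"round") else o["joint_positions"])
P=cloud(s);h=cv2.cvtColor(s["img"],cv2.COLOR_RGB2HSV)
m=(h[...,1]<60)&(P[...,2]>.25)&(P[...,2]<.275)&(P[...,0]>.53)&(P[...,0]<.605)&(P[...,1]<-.04)&(P[...,1]>-.11)
print(m.sum(),P[m].mean(0),np.percentile(P[m],[3,97],axis=0))
E
```

```text
[ 0.57432681 -0.07311434  0.33120268] [-3.14140955e+00  1.33805404e-03 -3.14005674e+00] [-0.22  0.18  0.95  0.    2.01 -1.8 ]
548 [ 0.58615046 -0.07254298  0.26375495] [[ 0.57013891 -0.07688495  0.25521219]
 [ 0.60396405 -0.0681521   0.26616094]]
```

View pics/w1.png

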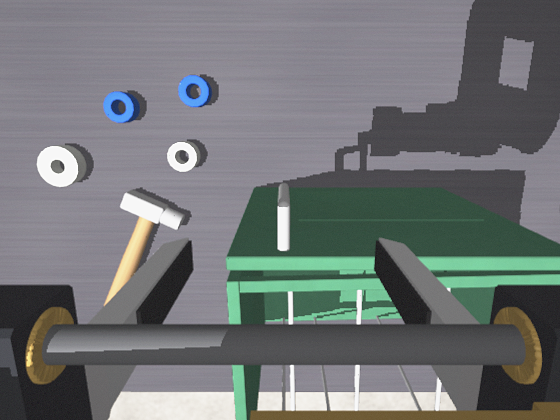

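The wrist view shows the handle bar upright at (284,190–250), midway between the open fingers, at y ≈ −0.0725 and x ≈ 0.575. The collars are at (61,166) and (184,156). I'll go straight down on it.

```bash
python3 -c "
from plan import *
plan([((.575,-.0725,.225),180,90,10)])
print('close, then arc')
H=np.array([.623,.1625]);w=[]
for k in range(1,41):
    t=1.6*k/40; c,s=np.cos(-t),np.sin(-t)
    b=H+np.array([[c,-s],[s,c]])@[-.048,-.235]
    w.append(((*b,.225),180-np.degrees(t),90,1))
plan(w)"
```

```text
[[0.0, 0.0, 0.011, 0.0, 0.0, 0.0], [0.0, 0.0, 0.021, 0.0, 0.0, 0.0], [0.0, 0.0, 0.032, 0.0, 0.0, 0.0], [0.0, 0.001, 0.042, 0.0, 0.0, 0.0], [0.0, 0.001, 0.052, 0.0, 0.0, 0.0]]
[[0.0, 0.0, 0.011, 0.0, 0.0, 0.0], [0.0, 0.0, 0.022, 0.0, 0.0, 0.0], [0.0, 0.0, 0.032, 0.0, 0.0, 0.0], [0.0, 0.0, 0.043, 0.0, 0.0, 0.0], [0.0, 0.0, 0.053, 0.0, 0.0, 0.0]]
close, then arc
[[0.009, 0.003, 0.0, 0.0, 0.0, 0.04], [0.019, 0.005, 0.0, 0.0, 0.0, 0.08], [0.028, 0.008, 0.0, 0.0, 0.0, 0.12], [0.037, 0.011, 0.0, 0.0, 0.0, 0.16], [0.046, 0.015, 0.0, 0.0, 0.0, 0.2]]
[[0.009, 0.002, 0.0, 0.0, 0.0, 0.04], [0.018, 0.004, 0.0, 0.0, 0.0, 0.08], [0.027, 0.007, 0.0, 0.0, 0.0, 0.12], [0.037, 0.01, 0.0, 0.0, 0.0, 0.16], [0.045, 0.014, 0.0, 0.0, 0.0, 0.2]]
[[0.01, 0.002, 0.0, 0.0, 0.0, 0.04], [0.019, 0.005, 0.0, 0.0, 0.0, 0.08], [0.028, 0.007, 0.0, 0.0, 0.0, 0.12], [0.037, 0.011, 0.0, 0.0, 0.0, 0.16], [0.046, 0.014, 0.0, 0.0, 0.0, 0.2]]
[[0.01, 0.002, 0.0, 0.0, 0.0, 0.04], [0.019, 0.005, 0.0, 0.0, 0.0, 0.08], [0.028, 0.008, 0.0, 0.0, 0.0, 0.12], [0.037, 0.011, 0.0, 0.0, 0.0, 0.16], [0.046, 0.014, 0.0, 0.0, 0.0, 0.2]]
[[0.009, 0.002, 0.0, 0.0, 0.0, 0.04], [0.019, 0.005, 0.0, 0.0, 0.0, 0.08], [0.028, 0.008, 0.0, 0.0, 0.0, 0.12], [0.037, 0.011, 0.0, 0.0, 0.0, 0.16], [0.046, 0.015, 0.0, 0.0, 0.0, 0.2]]
[[0.009, 0.002, 0.0, 0.0, 0.0, 0.04], [0.018, 0.004, 0.0, 0.0, 0.0, 0.08], [0.027, 0.007, 0.0, 0.0, 0.0, 0.12], [0.036, 0.01, 0.0, 0.0, 0.0, 0.16], [0.045, 0.014, 0.0, 0.0, 0.0, 0.2]]
[[0.01, 0.002, 0.0, 0.0, 0.0, 0.04], [0.019, 0.004, 0.0, 0.0, 0.0, 0.08], [0.028, 0.007, 0.0, 0.0, 0.0, 0.12], [0.037, 0.01, 0.0, 0.0, 0.0, 0.16], [0.046, 0.014, 0.0, 0.0, 0.0, 0.2]]
[[0.009, 0.002, 0.0, 0.0, 0.0, 0.04], [0.019, 0.005, 0.0, 0.0, 0.0, 0.08], [0.028, 0.008, 0.0, 0.0, 0.0, 0.12], [0.037, 0.011, 0.0, 0.0, 0.0, 0.16], [0.046, 0.014, 0.0, 0.0, 0.0, 0.2]]
```

Emit:
carry_out([
  [0, 0, 0.011, 0, 0, 0],
  [0, 0, 0.021, 0, 0, 0],
  [0, 0, 0.032, 0, 0, 0],
  [0, 0.001, 0.042, 0, 0, 0],
  [0, 0.001, 0.052, 0, 0, 0],
])

```text
time: 3.65
tool_pos: [0.5744, -0.0729, 0.2768]
ee_rot: [3.141, -0.001, -3.141]
wrist_force: [0.8, 0.4, -0.0]
width: 0.0941
finger_force: 0.0
```

Emit:
carry_out([
  [0, 0, 0.011, 0, 0, 0],
  [0, 0, 0.022, 0, 0, 0],
  [0, 0, 0.032, 0, 0, 0],
  [0, 0, 0.043, 0, 0, 0],
  [0, 0, 0.053, 0, 0, 0],
])

```text
time: 4.15
tool_pos: [0.5746, -0.073, 0.2244]
ee_rot: [3.141, -0.0, -3.141]
wrist_force: [-0.2, 0.1, 0.2]
width: 0.0939
finger_force: 0.0
```

Emit:
carry_out([
  [0, 0, 0, 0, 0, 0],
  [0, 0, 0, 0, 0, 0],
  [0, 0, 0, 0, 0, 0],
  [0, 0, 0, 0, 0, 0],
  [0, 0, 0, 0, 0, 0],
], jaw=0)

```text
time: 4.65
tool_pos: [0.575, -0.0731, 0.226]
ee_rot: [-3.141, 0.001, -3.141]
wrist_force: [0.2, -0.4, -0.3]
width: 0.0576
finger_force: 0.0
```

Emit:
carry_out([
  [0, 0, 0, 0, 0, 0],
  [0, 0, 0, 0, 0, 0],
  [0, 0, 0, 0, 0, 0],
  [0, 0, 0, 0, 0, 0],
  [0, 0, 0, 0, 0, 0],
])

```text
time: 5.15
tool_pos: [0.5747, -0.073, 0.2254]
ee_rot: [3.142, 0.0, -3.141]
wrist_force: [-0.5, -0.1, 0.3]
width: 0.0175
finger_force: 0.0
```

Jaw closing about 8 mm per row; one more wait, then swing.

Emit:
carry_out([
  [0, 0, 0, 0, 0, 0],
  [0, 0, 0, 0, 0, 0],
  [0, 0, 0, 0, 0, 0],
  [0, 0, 0, 0, 0, 0],
  [0, 0, 0, 0, 0, 0],
])

```text
time: 5.65
tool_pos: [0.5747, -0.0728, 0.2254]
ee_rot: [3.141, 0.0, -3.141]
wrist_force: [0.5, 0.4, 0.9]
width: 0.0087
finger_force: 30.0
```

Emit:
carry_out([
  [0.009, 0.003, 0, 0, 0, 0.04],
  [0.019, 0.005, 0, 0, 0, 0.08],
  [0.028, 0.008, 0, 0, 0, 0.12],
  [0.037, 0.011, 0, 0, 0, 0.16],
  [0.046, 0.015, 0, 0, 0, 0.2],
])

```text
time: 6.15
tool_pos: [0.5291, -0.0587, 0.2253]
ee_rot: [-3.141, 0.002, 2.94]
wrist_force: [1.5, -1.1, -0.4]
width: 0.0088
finger_force: 30.0
```

Emit:
carry_out([
  [0.009, 0.002, 0, 0, 0, 0.04],
  [0.018, 0.004, 0, 0, 0, 0.08],
  [0.027, 0.007, 0, 0, 0, 0.12],
  [0.037, 0.01, 0, 0, 0, 0.16],
  [0.045, 0.014, 0, 0, 0, 0.2],
])

```text
time: 6.65
tool_pos: [0.4875, -0.0359, 0.2253]
ee_rot: [-3.141, 0.002, 2.74]
wrist_force: [2.2, -2.0, -1.9]
width: 0.0085
finger_force: 30.0
```

Very low forces; continue.

Emit:
carry_out([
  [0.01, 0.002, 0, 0, 0, 0.04],
  [0.019, 0.005, 0, 0, 0, 0.08],
  [0.028, 0.007, 0, 0, 0, 0.12],
  [0.037, 0.011, 0, 0, 0, 0.16],
  [0.046, 0.014, 0, 0, 0, 0.2],
])

```text
time: 7.15
tool_pos: [0.4508, -0.0051, 0.2253]
ee_rot: [-3.141, 0.002, 2.539]
wrist_force: [2.7, -1.0, -1.9]
width: 0.0088
finger_force: 30.0
```

Emit:
carry_out([
  [0.01, 0.002, 0, 0, 0, 0.04],
  [0.019, 0.005, 0, 0, 0, 0.08],
  [0.028, 0.008, 0, 0, 0, 0.12],
  [0.037, 0.011, 0, 0, 0, 0.16],
  [0.046, 0.014, 0, 0, 0, 0.2],
])

```text
time: 7.65
tool_pos: [0.421, 0.0326, 0.2253]
ee_rot: [3.141, 0.002, 2.339]
wrist_force: [2.2, 0.0, -2.3]
width: 0.0087
finger_force: 30.0
```

Emit:
carry_out([
  [0.009, 0.002, 0, 0, 0, 0.04],
  [0.019, 0.005, 0, 0, 0, 0.08],
  [0.028, 0.008, 0, 0, 0, 0.12],
  [0.037, 0.011, 0, 0, 0, 0.16],
  [0.046, 0.015, 0, 0, 0, 0.2],
])

```text
time: 8.15
tool_pos: [0.399, 0.0756, 0.2253]
ee_rot: [-3.141, 0.002, 2.139]
wrist_force: [1.0, -1.9, -1.2]
width: 0.0089
finger_force: 30.0
```

Emit:
carry_out([
  [0.009, 0.002, 0, 0, 0, 0.04],
  [0.018, 0.004, 0, 0, 0, 0.08],
  [0.027, 0.007, 0, 0, 0, 0.12],
  [0.036, 0.01, 0, 0, 0, 0.16],
  [0.045, 0.014, 0, 0, 0, 0.2],
])

```text
time: 8.65
tool_pos: [0.3864, 0.1211, 0.2253]
ee_rot: [-3.141, 0.002, 1.939]
wrist_force: [0.5, -2.0, -0.9]
width: 0.0087
finger_force: 30.0
```

Emit:
carry_out([
  [0.01, 0.002, 0, 0, 0, 0.04],
  [0.019, 0.004, 0, 0, 0, 0.08],
  [0.028, 0.007, 0, 0, 0, 0.12],
  [0.037, 0.01, 0, 0, 0, 0.16],
  [0.046, 0.014, 0, 0, 0, 0.2],
])

```text
time: 9.15
tool_pos: [0.383, 0.169, 0.2253]
ee_rot: [3.142, 0.002, 1.739]
wrist_force: [0.6, -2.1, -1.0]
width: 0.0088
finger_force: 30.0
```

Emit:
carry_out([
  [0.009, 0.002, 0, 0, 0, 0.04],
  [0.019, 0.005, 0, 0, 0, 0.08],
  [0.028, 0.008, 0, 0, 0, 0.12],
  [0.037, 0.011, 0, 0, 0, 0.16],
  [0.046, 0.014, 0, 0, 0, 0.2],
])

```text
time: 9.65
tool_pos: [0.3892, 0.2167, 0.2253]
ee_rot: [3.141, 0.002, 1.539]
wrist_force: [1.5, -2.7, -1.7]
width: 0.009
finger_force: 30.0
```

Emit:
carry_out([
  [0, 0, 0, 0, 0, 0],
  [0, 0, 0, 0, 0, 0],
  [0, 0, 0, 0, 0, 0],
  [0, 0, 0, 0, 0, 0],
  [0, 0, 0, 0, 0, 0],
], jaw=0.6)

```text
time: 10.15
tool_pos: [0.3889, 0.2172, 0.2255]
ee_rot: [3.141, -0.0, 1.542]
wrist_force: [0.4, 0.7, -0.2]
width: 0.0456
finger_force: 0.0
```

Emit:
carry_out([
  [0, 0, -0.02, 0, 0, 0],
  [0, 0, -0.04, 0, 0, 0],
  [0, 0, -0.07, 0, 0, 0],
  [0, 0, -0.1, 0, 0, 0],
  [0, 0, -0.13, 0, 0, 0],
])

```text
time: 10.65
tool_pos: [0.3887, 0.2173, 0.3566]
ee_rot: [3.141, -0.0, 1.542]
wrist_force: [0.7, 0.8, 0.0]
width: 0.0569
finger_force: 0.0
```

```bash
python3 - <<'E'
from bench import *
from h import *
s=snapshot("top"); cv2.imwrite("pics/t1.png",s["img"][...,::-1]); np.savez("t1.npz",**s)
o=get_obs(); print(o["tool_pos"],o["ee_rot"],np.round(o["joint_positions"],2))
E
```

```text
[0.3899657  0.21775094 0.36194594] [ 3.13285577 -0.00390825  1.54167102] [ 0.38 -0.11  1.19  0.    2.05  0.41]
```

View pics/t1.png

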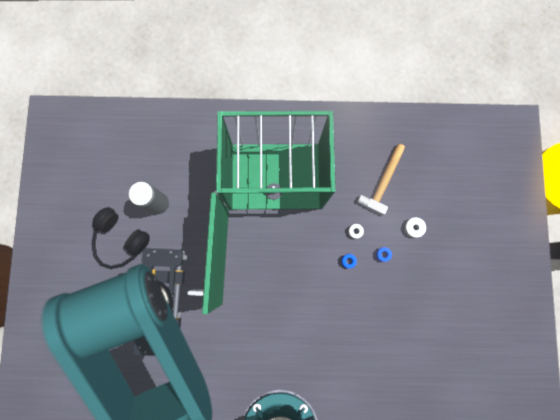

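Door now stands about square: panel from (215,200) to (207,310), handle stub at (195,293). Everything else is untouched. Next, the look pose in front of the wide collar.

```bash
python3 -c "
from plan import *
import json
d=json.load(open('cmd.json')); d['p'][2]+=.13; json.dump(d,open('cmd.json','w')); print(d)
plan([((.47,0,.34),30,80,10),((.511,-.348,.17),-34,50,15)])"
```

```text
{'p': [0.3891710936072252, 0.21751726401714286, 0.35500000000000004], 'a': 88.32675277906827, 'e': 90, 'R': [[0.02893756601453971, 0.9995812209486311, -5.922535503946082e-17], [0.9995812209486311, -0.028937566014539732, 1.5548529740925874e-17], [1.3828180721201842e-17, -5.965048930726748e-17, -1.0]]}
[[-0.022, 0.009, 0.002, -0.001, 0.017, 0.102], [-0.043, 0.017, 0.003, -0.004, 0.035, 0.204], [-0.065, 0.026, 0.005, -0.008, 0.052, 0.306], [-0.086, 0.035, 0.006, -0.014, 0.069, 0.407], [-0.108, 0.044, 0.008, -0.022, 0.085, 0.509]]
[[-0.014, 0.017, 0.0, -0.01, 0.018, 0.101], [-0.029, 0.036, 0.0, -0.021, 0.035, 0.202], [-0.044, 0.054, 0.0, -0.035, 0.052, 0.303], [-0.058, 0.072, 0.0, -0.05, 0.069, 0.404], [-0.073, 0.09, 0.001, -0.066, 0.086, 0.505]]
[[-0.011, 0.021, 0.009, -0.015, 0.035, 0.073], [-0.022, 0.043, 0.019, -0.031, 0.07, 0.145], [-0.033, 0.064, 0.028, -0.051, 0.104, 0.217], [-0.044, 0.086, 0.038, -0.073, 0.139, 0.289], [-0.055, 0.107, 0.047, -0.097, 0.173, 0.36]]
[[-0.005, 0.023, 0.011, -0.027, 0.034, 0.069], [-0.009, 0.047, 0.021, -0.056, 0.069, 0.138], [-0.014, 0.07, 0.032, -0.087, 0.104, 0.205], [-0.019, 0.094, 0.042, -0.121, 0.138, 0.272], [-0.023, 0.117, 0.052, -0.158, 0.172, 0.338]]
[[0.001, 0.022, 0.014, -0.038, 0.035, 0.063], [0.002, 0.044, 0.028, -0.078, 0.07, 0.126], [0.003, 0.066, 0.041, -0.121, 0.104, 0.187], [0.004, 0.088, 0.055, -0.166, 0.139, 0.247], [0.005, 0.11, 0.069, -0.213, 0.173, 0.305]]
```

Emit:
carry_out([
  [-0.022, 0.009, 0.002, -0.001, 0.017, 0.102],
  [-0.043, 0.017, 0.003, -0.004, 0.035, 0.204],
  [-0.065, 0.026, 0.005, -0.008, 0.052, 0.306],
  [-0.086, 0.035, 0.006, -0.014, 0.069, 0.407],
  [-0.108, 0.044, 0.008, -0.022, 0.085, 0.509],
], jaw=0.8)

```text
time: 11.2
tool_pos: [0.43, 0.1072, 0.3473]
ee_rot: [3.141, -0.088, 1.028]
wrist_force: [0.2, 0.2, -0.7]
width: 0.075
finger_force: 0.0
```

Emit:
carry_out([
  [-0.014, 0.017, 0, -0.01, 0.018, 0.101],
  [-0.029, 0.036, 0, -0.021, 0.035, 0.202],
  [-0.044, 0.054, 0, -0.035, 0.052, 0.303],
  [-0.058, 0.072, 0, -0.05, 0.069, 0.404],
  [-0.073, 0.09, 0.001, -0.066, 0.086, 0.505],
])

```text
time: 11.7
tool_pos: [0.47, -0.0014, 0.34]
ee_rot: [-3.141, -0.176, 0.519]
wrist_force: [-0.0, -0.2, 0.3]
width: 0.0754
finger_force: 0.0
```

Emit:
carry_out([
  [-0.011, 0.021, 0.009, -0.015, 0.035, 0.073],
  [-0.022, 0.043, 0.019, -0.031, 0.07, 0.145],
  [-0.033, 0.064, 0.028, -0.051, 0.104, 0.217],
  [-0.044, 0.086, 0.038, -0.073, 0.139, 0.289],
  [-0.055, 0.107, 0.047, -0.097, 0.173, 0.36],
])

```text
time: 12.2
tool_pos: [0.4831, -0.1172, 0.2835]
ee_rot: [-3.141, -0.351, 0.147]
wrist_force: [0.0, -0.5, -0.0]
width: 0.0752
finger_force: 0.0
```

Emit:
carry_out([
  [-0.005, 0.023, 0.011, -0.027, 0.034, 0.069],
  [-0.009, 0.047, 0.021, -0.056, 0.069, 0.138],
  [-0.014, 0.07, 0.032, -0.087, 0.104, 0.205],
  [-0.019, 0.094, 0.042, -0.121, 0.138, 0.272],
  [-0.023, 0.117, 0.052, -0.158, 0.172, 0.338],
])

```text
time: 12.7
tool_pos: [0.4967, -0.2335, 0.2268]
ee_rot: [3.141, -0.525, -0.225]
wrist_force: [0.3, -0.7, -0.0]
width: 0.0749
finger_force: 0.0
```

Emit:
carry_out([
  [0.001, 0.022, 0.014, -0.038, 0.035, 0.063],
  [0.002, 0.044, 0.028, -0.078, 0.07, 0.126],
  [0.003, 0.066, 0.041, -0.121, 0.104, 0.187],
  [0.004, 0.088, 0.055, -0.166, 0.139, 0.247],
  [0.005, 0.11, 0.069, -0.213, 0.173, 0.305],
])

```text
time: 13.2
tool_pos: [0.5104, -0.3491, 0.1698]
ee_rot: [-3.141, -0.7, -0.597]
wrist_force: [-0.6, 0.4, 0.6]
width: 0.0753
finger_force: 0.0
```

Emit:
carry_out([
  [0, 0, 0, 0, 0, 0],
  [0, 0, 0, 0, 0, 0],
  [0, 0, 0, 0, 0, 0],
  [0, 0, 0, 0, 0, 0],
  [0, 0, 0, 0, 0, 0],
])

```text
time: 13.7
tool_pos: [0.5113, -0.3481, 0.1715]
ee_rot: [-3.141, -0.7, -0.593]
wrist_force: [-0.1, 0.2, 0.3]
width: 0.0754
finger_force: 0.0
```

```bash
python3 - <<'E'
from bench import *
from h import *
from plan import load
s=snapshot("wrist"); cv2.imwrite("pics/w2.png",s["img"][...,::-1]); np.savez("w2.npz",**s)
o=get_obs(); print(o["tool_pos"],o["ee_rot"],np.round(o["joint_positions"],2))
print(load())
E
```

```text
[ 0.51117299 -0.34802402  0.17122531] [-3.14133348 -0.69986348 -0.59289367] [-0.75 -0.29  1.9   0.14  0.85  1.35]
(array([ 0.51123162, -0.34794698,  0.16978542]), -34, 50, array([[ 6.34852311e-01, -5.58972664e-01,  5.33396761e-01],
       [-4.28234587e-01, -8.29186012e-01, -3.59257144e-01],
       [ 6.43100056e-01, -3.43714175e-04, -7.65782084e-01]]))
```

View pics/w2.png

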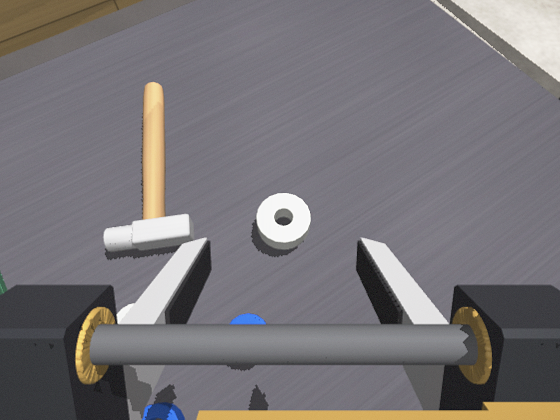

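Wide collar's top face at (284,215), hammer head left at (147,232), about 100 mm away and clear of the left finger. Triangulate from the two wrist views.

```bash
cat >> h.py <<'E'
def topface(s,win,htop,tol=.004):
    """ellipse centre of the flat top face near height htop, from depth, in window u0,v0,u1,v1"""
    P=cloud(s);m=np.zeros((420,560),bool);u0,v0,u1,v1=win
    m[v0:v1,u0:u1]=abs(P[v0:v1,u0:u1,2]-htop)<tol
    m&=s["img"].min(-1)>120
    n,l,st,_=cv2.connectedComponentsWithStats(m.astype(np.uint8)); k=1+st[1:,4].argmax(); m=l==k
    q=np.argwhere(m)[:,::-1].astype(np.float32)
    c,wh,_=cv2.fitEllipse(cv2.convexHull(q)); return c,wh,np.median(P[m][:,2])
E
python3 - <<'E'
from h import *
W1=dict(np.load("w1.npz"));W2=dict(np.load("w2.npz"));T=dict(np.load("t1.npz"))
a=topface(W1,(30,135,95,195),.024);b=topface(W2,(245,180,325,260),.024);c=topface(T,(400,212,432,244),.026)
for n,s,r in(("w1",W1,a),("w2",W2,b),("top",T,c)): print(n,r,plane(s,*r[0],.024).round(4))
print("wide tri w1w2",two(W1,a[0],W2,b[0])); print("tri w2 top",two(W2,b[0],T,c[0]))
a=topface(W1,(160,130,210,180),.024);print("slim w1",a,plane(W1,*a[0],.024))
E
```

```text
w1 ((57.661231994628906, 165.57379150390625), (37.19000244140625, 43.47731399536133), np.float64(0.022850577804341254)) [ 0.5758 -0.3898  0.024 ]
w2 ((283.25018310546875, 217.57211303710938), (49.79899215698242, 54.265079498291016), np.float64(0.02339234506249644)) [ 0.5752 -0.3908  0.024 ]
top ((415.7499694824219, 226.54148864746094), (18.805593490600586, 19.526695251464844), np.float64(0.025451745259229677)) [ 0.5784 -0.3939  0.024 ]
wide tri w1w2 (array([ 0.5762565 , -0.39151939,  0.02115393]), np.float64(2.9507618166949453e-05))
tri w2 top (array([ 0.57848974, -0.39431586,  0.0172804 ]), np.float64(0.0037116763614412672))
slim w1 ((182.083984375, 155.9178009033203), (28.034692764282227, 30.099666595458984), np.float64(0.023052133568175488)) [ 0.56195846 -0.21392656  0.024     ]
```

```bash
cat >> plan.py <<'E'
def tcp(C,a,e,d=.012,back=0): return np.array(C)+rot(a,e)[:,2]*(d-back)
E
python3 -c "
from plan import *
C=(.5765,-.3915,.018)
plan([(tcp(C,-34,40,back=.07),-34,40,10),(tcp(C,-34,40),-34,40,10)])"
```

```text
[[-0.005, 0.0, 0.011, 0.0, 0.017, 0.0], [-0.01, 0.0, 0.022, 0.0, 0.034, 0.0], [-0.014, 0.0, 0.033, 0.0, 0.052, 0.0], [-0.019, 0.0, 0.044, 0.0, 0.069, 0.0], [-0.024, 0.0, 0.055, 0.0, 0.087, 0.0]]
[[-0.005, 0.0, 0.01, 0.0, 0.017, 0.0], [-0.011, 0.0, 0.021, 0.0, 0.035, 0.0], [-0.017, 0.0, 0.031, 0.0, 0.052, 0.0], [-0.023, 0.0, 0.042, 0.0, 0.07, 0.0], [-0.028, 0.0, 0.052, 0.0, 0.087, 0.0]]
[[0.0, 0.0, 0.007, 0.0, 0.0, 0.0], [0.0, 0.0, 0.014, 0.0, 0.0, 0.0], [0.0, 0.0, 0.021, 0.0, 0.0, 0.0], [0.0, 0.0, 0.028, 0.0, 0.0, 0.0], [0.0, 0.0, 0.035, 0.0, 0.0, 0.0]]
[[0.0, 0.0, 0.007, 0.0, 0.0, 0.0], [0.0, 0.0, 0.014, 0.0, 0.0, 0.0], [0.0, 0.0, 0.021, 0.0, 0.0, 0.0], [0.0, 0.0, 0.028, 0.0, 0.0, 0.0], [0.0, 0.0, 0.035, 0.0, 0.0, 0.0]]
```

Emit:
carry_out([
  [-0.005, 0, 0.011, 0, 0.017, 0],
  [-0.01, 0, 0.022, 0, 0.034, 0],
  [-0.014, 0, 0.033, 0, 0.052, 0],
  [-0.019, 0, 0.044, 0, 0.069, 0],
  [-0.024, 0, 0.055, 0, 0.087, 0],
])

```text
time: 14.25
tool_pos: [0.5253, -0.3576, 0.1128]
ee_rot: [-3.141, -0.787, -0.593]
wrist_force: [-0.4, 0.3, -0.1]
width: 0.0754
finger_force: 0.0
```

Emit:
carry_out([
  [-0.005, 0, 0.01, 0, 0.017, 0],
  [-0.011, 0, 0.021, 0, 0.035, 0],
  [-0.017, 0, 0.031, 0, 0.052, 0],
  [-0.023, 0, 0.042, 0, 0.07, 0],
  [-0.028, 0, 0.052, 0, 0.087, 0],
])

```text
time: 14.75
tool_pos: [0.5393, -0.367, 0.0559]
ee_rot: [-3.141, -0.873, -0.593]
wrist_force: [-0.3, 0.5, -0.8]
width: 0.0751
finger_force: 0.0
```

Emit:
carry_out([
  [0, 0, 0.007, 0, 0, 0],
  [0, 0, 0.014, 0, 0, 0],
  [0, 0, 0.021, 0, 0, 0],
  [0, 0, 0.028, 0, 0, 0],
  [0, 0, 0.035, 0, 0, 0],
])

```text
time: 15.25
tool_pos: [0.5621, -0.3826, 0.034]
ee_rot: [-3.141, -0.874, -0.593]
wrist_force: [0.1, 0.2, 0.4]
width: 0.0751
finger_force: 0.0
```

```bash
python3 - <<'E'
from bench import *
from h import *
s=snapshot("wrist"); cv2.imwrite("pics/w3.png",s["img"][...,::-1]); np.savez("w3.npz",**s)
o=get_obs(); print(o["tool_pos"],o["ee_rot"],np.round(o["joint_positions"],2))
E
```

```text
[ 0.56208923 -0.38249737  0.03299912] [-3.14095003 -0.87233415 -0.59362816] [-0.75 -0.03  2.09  0.5   0.25  0.99]
```

View pics/w3.png

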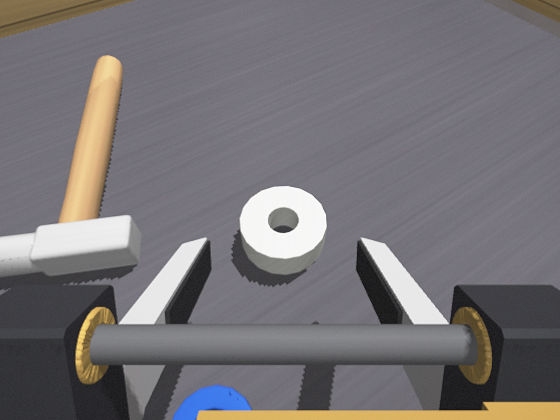

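Wide collar's top face at (283,219), centred between the fingers. Joint 5 is near its limit at this shallow tilt, so I'll steepen to 50° and line the tool up with the arm plane before closing in.

```bash
python3 - <<'E'
from h import *
from plan import *
W2=dict(np.load("w2.npz"));W3=dict(np.load("w3.npz"))
for tol in(.0015,.003):
    b=topface(W2,(245,180,325,260),.0235,tol);c=topface(W3,(225,175,340,285),.0235,tol)
    print(plane(W2,*b[0],.024).round(4),plane(W3,*c[0],.024).round(4),c,two(W2,b[0],W3,c[0]))
E
```

```text
[ 0.5754 -0.3911  0.024 ] [ 0.5743 -0.3903  0.024 ] ((282.8323059082031, 222.58438110351562), (73.71456909179688, 86.96144104003906), np.float64(0.02344285680778712)) (array([ 0.57796923, -0.39275461,  0.01722865]), np.float64(1.7688428087134704e-05))
[ 0.5752 -0.3908  0.024 ] [ 0.5739 -0.39    0.024 ] ((282.8320007324219, 223.13262939453125), (74.871826171875, 87.2840805053711), np.float64(0.023412724995246607)) (array([ 0.57797357, -0.39270323,  0.01659776]), np.float64(6.932936939750156e-05))
```

```bash
python3 -c "
from plan import *
d=json.load(open('cmd.json')); d['p']=(np.array(d['p'])-.035*np.array(d['R'])[:,2]).tolist(); json.dump(d,open('cmd.json','w')); print(d['p'])
C=(.5765,-.3915,.018)
plan([(tcp(C,-38,50,back=.035),-38,50,5),(tcp(C,-38,50),-38,50,5)])
print(load()[0])"
```

```text
[0.5616550064160091, -0.38188186726029455, 0.03316595073895816]
[[0.001, 0.0, 0.0, -0.011, -0.035, 0.009], [0.002, -0.001, 0.0, -0.021, -0.07, 0.019], [0.002, -0.001, 0.0, -0.031, -0.105, 0.029], [0.003, -0.001, 0.001, -0.041, -0.139, 0.039], [0.004, -0.001, 0.001, -0.05, -0.174, 0.049]]
[[0.0, 0.0, 0.007, 0.0, 0.0, 0.0], [0.0, 0.0, 0.014, 0.0, 0.0, 0.0], [0.0, 0.0, 0.021, 0.0, 0.0, 0.0], [0.0, 0.0, 0.028, 0.0, 0.0, 0.0], [0.0, 0.0, 0.035, 0.0, 0.0, 0.0]]
[ 0.58271277 -0.39678     0.00878331]
```

Emit:
carry_out([
  [0.001, 0, 0, -0.011, -0.035, 0.009],
  [0.002, -0.001, 0, -0.021, -0.07, 0.019],
  [0.002, -0.001, 0, -0.031, -0.105, 0.029],
  [0.003, -0.001, 0.001, -0.041, -0.139, 0.039],
  [0.004, -0.001, 0.001, -0.05, -0.174, 0.049],
])

```text
time: 15.8
tool_pos: [0.5648, -0.383, 0.036]
ee_rot: [3.141, -0.697, -0.663]
wrist_force: [0.2, -0.2, 0.5]
width: 0.0752
finger_force: 0.0
```

Emit:
carry_out([
  [0, 0, 0.007, 0, 0, 0],
  [0, 0, 0.014, 0, 0, 0],
  [0, 0, 0.021, 0, 0, 0],
  [0, 0, 0.028, 0, 0, 0],
  [0, 0, 0.035, 0, 0, 0],
])

```text
time: 16.3
tool_pos: [0.582, -0.3967, 0.0076]
ee_rot: [3.141, -0.697, -0.663]
wrist_force: [0.4, 0.7, -0.1]
width: 0.0754
finger_force: 0.0
```

Emit:
carry_out([
  [0, 0, 0, 0, 0, 0],
  [0, 0, 0, 0, 0, 0],
  [0, 0, 0, 0, 0, 0],
  [0, 0, 0, 0, 0, 0],
  [0, 0, 0, 0, 0, 0],
], jaw=0.5)

```text
time: 16.8
tool_pos: [0.5825, -0.3969, 0.0096]
ee_rot: [3.141, -0.699, -0.663]
wrist_force: [0.4, 0.0, 0.2]
width: 0.0472
finger_force: 0.0
```

```bash
python3 - <<'E'
from bench import *
o=get_obs(); print(o["tool_pos"],o["ee_rot"],o["joint_positions"],o["width"],o["finger_force"],o["wrist_force"])
E
```

```text
[ 0.58247155 -0.39687399  0.00959296] [ 3.14122785 -0.69911788 -0.66285979] [-0.6867021   0.08759211  1.90334605  0.03430531  0.45190114  1.52168185] 0.04721830320437595 0.0 [0.39433406 0.02674585 0.22354657]
```

The jaw closed below 58 mm with no force, so I missed it. Look.

```bash
python3 - <<'E'
from bench import *
from h import *
s=snapshot("wrist"); np.savez("w4.npz",**s)
t=snapshot("side"); np.savez("s4.npz",**t)
im=np.hstack([cv2.resize(s["img"][100:380],(400,200)),cv2.resize(t["img"][240:370,300:500],(400,260))[:200]])
im=np.vstack([cv2.resize(s["img"][130:330,130:430],(600,400)),cv2.resize(t["img"][260:360,300:600-40],(600,240))[:200]])
cv2.imwrite("pics/w4.png",im[...,::-1])
E
```

```text
(no output)
```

View pics/w4.png

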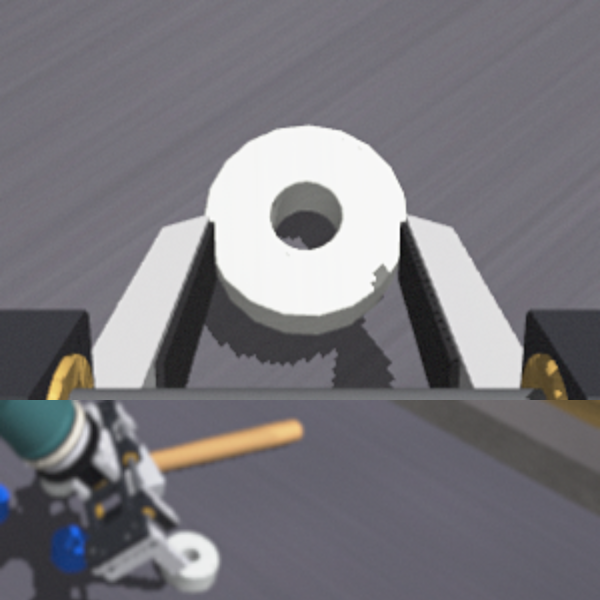

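The collar (centre at full-frame ≈(283,236)) was squeezed forward: the fingertips rest behind its widest part. I'll remeasure using the bright top face only.

```bash
cat >> h.py <<'E'
def bright(s,win,thr=215):
    u0,v0,u1,v1=win;m=np.zeros((420,560),np.uint8);m[v0:v1,u0:u1]=(s["img"][v0:v1,u0:u1].min(-1)>thr)
    n,l,st,_=cv2.connectedComponentsWithStats(m); m=l==1+st[1:,4].argmax()
    q=np.argwhere(m)[:,::-1].astype(np.float32); c,wh,an=cv2.fitEllipse(cv2.convexHull(q))
    return c,wh,len(q)
E
python3 - <<'E'
from h import *
W={i:dict(np.load(f"w{i}.npz")) for i in(1,2,3,4)}
win={1:(30,135,95,195),2:(245,180,325,260),3:(225,175,340,285),4:(232,185,333,300)}
for i in win:
    for thr in(200,225): 
        b=bright(W[i],win[i],thr);print(i,thr,b,plane(W[i],*b[0],.024).round(4))
b=bright(W[1],(160,130,210,180),225);print("slim",b,plane(W[1],*b[0],.024).round(4))
s=W[4]; 
from plan import *
p=np.array([.58247,-.39687,.0096]);R=load()[3]
for y in(-.0236,.0236):
    c=s["R"]@(p+R[:,1]*y)+s["t"]; print("tip px",s["fx"]*c[0]/c[2]+s["cx"],s["fy"]*c[1]/c[2]+s["cy"])
E
```

```text
1 200 ((57.06156921386719, 165.94927978515625), (37.559814453125, 43.69129943847656), 1154) [ 0.5764 -0.3907  0.024 ]
1 225 ((57.0857048034668, 165.87481689453125), (37.329193115234375, 43.34504699707031), 1128) [ 0.5763 -0.3906  0.024 ]
2 200 ((283.180908203125, 217.15904235839844), (49.252376556396484, 53.63037109375), 1820) [ 0.5756 -0.391   0.024 ]
2 225 ((283.1954040527344, 217.16574096679688), (48.544795989990234, 53.35416030883789), 1773) [ 0.5756 -0.391   0.024 ]
3 200 ((282.842041015625, 221.796630859375), (72.1509780883789, 86.5396499633789), 4264) [ 0.5748 -0.3906  0.024 ]
3 225 ((282.845703125, 221.7206268310547), (71.49623107910156, 86.07353210449219), 4186) [ 0.5748 -0.3907  0.024 ]
4 200 ((282.48638916015625, 239.7679443359375), (94.71975708007812, 100.6176986694336), 6337) [ 0.5753 -0.3907  0.024 ]
4 225 ((282.62896728515625, 239.68504333496094), (94.10909271240234, 100.24176025390625), 6236) [ 0.5753 -0.3908  0.024 ]
slim ((181.5127716064453, 156.2940216064453), (28.266386032104492, 30.217370986938477), 521) [ 0.5625 -0.2148  0.024 ]
tip px 244.25695987041524 233.5404005298523
tip px 322.45428107076725 233.54128290985705
```

```bash
python3 - <<'E'
from h import *
from plan import *
W=dict(np.load("w4.npz"));P=cloud(W)
p=np.array([.58247,-.39687,.0096]);R=load()[3]
Q=(P-p)@R
for v in (232,238,242,246,252,260,270): print(v,[(u,*(1000*Q[v,u]).round(1)) for u in (215,225,230,236,240)])
f=(W["range_z"]>0)&(Q[...,2]<-.005)&(abs(Q[...,1])<.06)&(abs(Q[...,1])>.02)&(Q[...,2]>-.06)&(abs(Q[...,0])<.03)
print("finger pts in tool",np.percentile(Q[f],[1,50,99],axis=0).round(4))
W1=dict(np.load("w1.npz"));P1=cloud(W1);Q1=(P1-[.5743,-.0731,.3312])@rot(180,90)
f=(W1["range_z"]>0)&(abs(Q1[...,1])<.06)&(Q1[...,2]>-.06)&(Q1[...,2]<.01)&(abs(Q1[...,0])<.03)
print("w1 fingers",f.sum(),np.percentile(Q1[f],[1,50,99],axis=0).round(4))
c=(P[180:300,225:340].reshape(-1,3)); c=c[(c[:,2]>.018)&(c[:,2]<.03)]; print("collar pts",np.percentile(c,[2,50,98],axis=0).round(4))
E
```

```text
232 [(215, np.float64(-2.5), np.float64(-43.3), np.float64(10.8)), (225, np.float64(-2.4), np.float64(-36.9), np.float64(10.3)), (230, np.float64(-2.6), np.float64(-33.8), np.float64(11.0)), (236, np.float64(5.8), np.float64(-26.6), np.float64(-14.6)), (240, np.float64(4.9), np.float64(-24.7), np.float64(-12.0))]
238 [(215, np.float64(-5.6), np.float64(-43.0), np.float64(8.0)), (225, np.float64(-5.8), np.float64(-36.8), np.float64(8.7)), (230, np.float64(9.3), np.float64(-26.9), np.float64(-35.2)), (236, np.float64(2.9), np.float64(-26.4), np.float64(-16.7)), (240, np.float64(2.5), np.float64(-24.3), np.float64(-15.6))]
242 [(215, np.float64(9.6), np.float64(-33.3), np.float64(-41.9)), (225, np.float64(9.7), np.float64(-28.4), np.float64(-42.2)), (230, np.float64(9.4), np.float64(-26.1), np.float64(-41.4)), (236, np.float64(8.0), np.float64(-23.7), np.float64(-37.4)), (240, np.float64(0.8), np.float64(-24.1), np.float64(-17.5))]
246 [(215, np.float64(9.0), np.float64(-32.6), np.float64(-46.1)), (225, np.float64(9.1), np.float64(-27.8), np.float64(-46.3)), (230, np.float64(9.1), np.fl
[... 700 characters left out ...]
(-23.6), np.float64(-40.4)), (240, np.float64(-7.3), np.float64(-23.7), np.float64(-23.9))]
270 [(215, np.float64(9.0), np.float64(-27.6), np.float64(-73.9)), (225, np.float64(7.9), np.float64(-24.0), np.float64(-71.4)), (230, np.float64(3.2), np.float64(-23.6), np.float64(-60.8)), (236, np.float64(-5.1), np.float64(-23.5), np.float64(-42.1)), (240, np.float64(-21.6), np.float64(-26.2), np.float64(-4.9))]
finger pts in tool [[-0.0296 -0.0591 -0.0595]
 [ 0.0031 -0.0201 -0.0217]
 [ 0.0144  0.0589 -0.0053]]
w1 fingers 1927 [[-0.0076 -0.0578 -0.0598]
 [ 0.008  -0.0463 -0.049 ]
 [ 0.0103  0.0582 -0.0338]]
collar pts [[ 0.5501 -0.4172  0.0204]
 [ 0.5742 -0.3903  0.0234]
 [ 0.602  -0.3658  0.0247]]
```

```bash
python3 - <<'E'
from h import *
from plan import *
W=dict(np.load("w4.npz"))
p=np.array([.58247,-.39687,.0096]);R=load()[3]
print("wrist cam in tool",((-W["R"].T@W["t"]-p)@R).round(4), "axis",(W["R"][2]@R).round(3),W["fx"])
for n in("s4",):
    S=dict(np.load(n+".npz"));P=cloud(S);Q=(P-p)@R
    m=(S["range_z"]>0)&(abs(Q[...,0])<.02)&(abs(Q[...,1])<.05)&(Q[...,2]>-.09)&(Q[...,2]<.02)&(P[...,2]>.008)
    ys,xs=np.nonzero(m); print(m.sum(),xs.min(),xs.max(),ys.min(),ys.max())
    for b in range(-90,20,10):
        k=m&(Q[...,2]*1000>=b)&(Q[...,2]*1000<b+10)
        if k.sum(): print(b,k.sum(),"x",np.percentile(Q[k][:,0],[5,95]).round(3),"y",np.percentile(Q[k][:,1],[5,50,95]).round(3),"z world",np.percentile(P[k][:,2],[5,95]).round(3),"rgb",np.median(S["img"][k],axis=0))
E
```

```text
wrist cam in tool [ 7.060e-02  2.000e-04 -2.129e-01] axis [-0.246 -0.001  0.969] 370.6388488918639
510 365 393 299 338
-90 14 x [-0.008  0.007] y [-0.031  0.036  0.039] z world [0.066 0.078] rgb [160.5 160.5 165.5]
-80 34 x [-0.011  0.007] y [-0.03   0.036  0.038] z world [0.06  0.073] rgb [159. 159. 164.]
-70 48 x [-0.011  0.007] y [-0.029  0.033  0.038] z world [0.05  0.067] rgb [158.  158.  163.5]
-60 55 x [-0.01   0.007] y [-0.026  0.027  0.037] z world [0.043 0.057] rgb [155. 155. 159.]
-50 46 x [-0.01   0.007] y [-0.026 -0.022  0.036] z world [0.037 0.05 ] rgb [126.5 126.  130. ]
-40 6 x [-0.012  0.004] y [-0.025 -0.023 -0.017] z world [0.027 0.04 ] rgb [84.  83.5 92.5]
-30 61 x [-0.016 -0.001] y [-0.023 -0.007  0.027] z world [0.019 0.026] rgb [230. 232. 233.]
-20 120 x [-0.014  0.01 ] y [-0.024  0.013  0.029] z world [0.012 0.026] rgb [232.5 233.5 234. ]
-10 116 x [-0.004  0.018] y [-0.018  0.002  0.029] z world [0.01  0.025] rgb [234.  236.5 236. ]
0 9 x [0.004 0.017] y [0.008 0.021 0.025] z world [0.008 0.018] rgb [174. 176. 176.]
10 1 x [0.01 0.01] y [0.013 0.013 0.013] z world [0.008 0.008] rgb [149. 150. 153.]
```

Both cameras show the real finger ends lie about 38–40 mm short of the reported TCP, so the fingers were above the collar and the collar has not moved. I'll allow for that offset: open and advance further.

```bash
sed -i 's/d=.012,back=0/d=.050,back=0/' plan.py; python3 - <<'E'
from h import *
from plan import *
W1=dict(np.load("w1.npz"));Q=(cloud(W1)-[.5743,-.0731,.3312])@rot(180,90)
for u,v in((60,300),(500,300),(25,295),(280,345),(150,290),(400,415)): print((u,v),(Q[v,u]*1000).round(0))
plan([(tcp((.5755,-.391,.018),-38,50),-38,50,10)])
print(load()[0])
E
```

```text
(60, 300) [  32.  -49. -139.]
(500, 300) [  30.   49. -137.]
(25, 295) [  33.  -55. -141.]
(280, 345) [  26.   -1. -148.]
(150, 290) [  9. -48. -90.]
(400, 415) [  19.   21. -158.]
[[0.0, 0.0, 0.004, 0.0, 0.0, 0.0], [0.0, 0.0, 0.007, 0.0, 0.0, 0.0], [0.0, 0.0, 0.011, 0.0, 0.0, 0.0], [0.0, 0.0, 0.015, 0.0, 0.0, 0.0], [-0.001, 0.0, 0.018, 0.0, 0.0, 0.0]]
[[0.0, 0.0, 0.004, 0.0, 0.0, 0.0], [0.0, 0.0, 0.008, 0.0, 0.0, 0.0], [0.0, 0.0, 0.012, 0.0, 0.0, 0.0], [0.0, 0.0, 0.015, 0.0, 0.0, 0.0], [0.0, 0.0, 0.019, 0.0, 0.0, 0.0]]
[ 0.60085418 -0.41096191 -0.02019536]
```

Emit:
carry_out([
  [0, 0, 0, 0, 0, 0],
  [0, 0, 0, 0, 0, 0],
  [0, 0, 0, 0, 0, 0],
  [0, 0, 0, 0, 0, 0],
  [0, 0, 0, 0, 0, 0],
], jaw=0.8)

```text
time: 17.4
tool_pos: [0.5824, -0.3968, 0.0091]
ee_rot: [3.141, -0.698, -0.663]
wrist_force: [1.2, 0.8, 0.3]
width: 0.0751
finger_force: 0.0
```

Emit:
carry_out([
  [0, 0, 0.004, 0, 0, 0],
  [0, 0, 0.007, 0, 0, 0],
  [0, 0, 0.011, 0, 0, 0],
  [0, 0, 0.015, 0, 0, 0],
  [-0.001, 0, 0.018, 0, 0, 0],
])

```text
time: 17.9
tool_pos: [0.5911, -0.4036, -0.0057]
ee_rot: [3.141, -0.698, -0.663]
wrist_force: [-1.0, -0.2, 0.7]
width: 0.0751
finger_force: 0.0
```

Emit:
carry_out([
  [0, 0, 0.004, 0, 0, 0],
  [0, 0, 0.008, 0, 0, 0],
  [0, 0, 0.012, 0, 0, 0],
  [0, 0, 0.015, 0, 0, 0],
  [0, 0, 0.019, 0, 0, 0],
])

```text
time: 18.4
tool_pos: [0.6007, -0.4111, -0.02]
ee_rot: [3.141, -0.699, -0.663]
wrist_force: [0.2, -0.1, 0.7]
width: 0.0754
finger_force: 0.2
```

Emit:
carry_out([
  [0, 0, 0, 0, 0, 0],
  [0, 0, 0, 0, 0, 0],
  [0, 0, 0, 0, 0, 0],
  [0, 0, 0, 0, 0, 0],
  [0, 0, 0, 0, 0, 0],
], jaw=0.4)

```text
time: 18.9
tool_pos: [0.6005, -0.4109, -0.0198]
ee_rot: [3.141, -0.698, -0.663]
wrist_force: [0.4, 0.5, -0.8]
width: 0.0564
finger_force: 30.0
```

```bash
python3 - <<'E'
from bench import *
from h import *
s=snapshot("wrist"); np.savez("w5.npz",**s)
o=get_obs(); print(o["tool_pos"],o["ee_rot"],o["joint_positions"],o["width"],o["finger_force"],o["wrist_force"])
b=bright(s,(200,170,360,320),225);print(b,plane(s,*b[0],.024).round(4))
E
```

```text
[ 0.60051451 -0.41093751 -0.0197856 ] [ 3.14121311 -0.69853072 -0.66279504] [-0.68553601  0.17990165  1.8693743   0.03709957  0.39415074  1.51912322] 0.05632304853276624 30.005802148461953 [ 0.85095045 -0.01849873 -1.04179257]
((283.42755126953125, 264.38739013671875), (117.4609375, 121.46544647216797), 9453) [ 0.5748 -0.3909  0.024 ]
```

Gripped (56 mm, 30 N). Lift it and carry it to a hover in front of the open cabinet.

```bash
python3 - <<'E'
from plan import *
plan([(tcp((.5755,-.391,.11),-38,50),-38,50,5),(tcp((.565,.027,.11),-2.5,50),-2.5,50,20)])
print(load()[0])
E
```

```text
[[0.012, 0.0, -0.014, 0.0, 0.0, 0.0], [0.024, 0.0, -0.028, 0.0, 0.0, 0.0], [0.035, 0.0, -0.042, 0.0, 0.0, 0.0], [0.047, 0.0, -0.056, 0.0, 0.0, 0.0], [0.059, 0.0, -0.07, 0.0, 0.0, 0.0]]
[[-0.01, -0.017, -0.009, 0.02, 0.0, -0.023], [-0.021, -0.034, -0.018, 0.04, 0.0, -0.047], [-0.031, -0.051, -0.027, 0.06, 0.0, -0.071], [-0.042, -0.068, -0.035, 0.08, 0.0, -0.095], [-0.052, -0.085, -0.044, 0.1, 0.0, -0.118]]
[[-0.008, -0.019, -0.007, 0.02, 0.0, -0.024], [-0.016, -0.038, -0.014, 0.04, 0.0, -0.048], [-0.025, -0.057, -0.021, 0.06, 0.0, -0.071], [-0.033, -0.076, -0.028, 0.079, 0.0, -0.095], [-0.041, -0.095, -0.035, 0.099, 0.0, -0.119]]
[[-0.006, -0.021, -0.005, 0.02, 0.0, -0.024], [-0.012, -0.041, -0.01, 0.04, 0.0, -0.047], [-0.018, -0.062, -0.015, 0.06, 0.0, -0.071], [-0.024, -0.082, -0.02, 0.08, 0.0, -0.095], [-0.03, -0.102, -0.025, 0.1, 0.0, -0.119]]
[[-0.003, -0.022, -0.002, 0.02, 0.0, -0.023], [-0.007, -0.043, -0.005, 0.04, 0.0, -0.047], [-0.01, -0.064, -0.008, 0.06, 0.0, -0.071], [-0.013, -0.086, -0.011, 0.08, 0.0, -0.094], [-0.017, -0.107, -0.014, 0.1, 0.0, -0.118]]
[0.59695836 0.02555456 0.07162987]
```

Emit:
carry_out([
  [0.012, 0, -0.014, 0, 0, 0],
  [0.024, 0, -0.028, 0, 0, 0],
  [0.035, 0, -0.042, 0, 0, 0],
  [0.047, 0, -0.056, 0, 0, 0],
  [0.059, 0, -0.07, 0, 0, 0],
])

```text
time: 19.45
tool_pos: [0.5995, -0.4102, 0.0705]
ee_rot: [3.141, -0.695, -0.663]
wrist_force: [0.2, 0.4, -1.7]
width: 0.0562
finger_force: 30.0
```

Emit:
carry_out([
  [-0.01, -0.017, -0.009, 0.02, 0, -0.023],
  [-0.021, -0.034, -0.018, 0.04, 0, -0.047],
  [-0.031, -0.051, -0.027, 0.06, 0, -0.071],
  [-0.042, -0.068, -0.035, 0.08, 0, -0.095],
  [-0.052, -0.085, -0.044, 0.1, 0, -0.118],
])

```text
time: 19.95
tool_pos: [0.5983, -0.2992, 0.0699]
ee_rot: [-3.141, -0.695, -0.506]
wrist_force: [0.5, 0.7, -3.8]
width: 0.0563
finger_force: 30.0
```

Emit:
carry_out([
  [-0.008, -0.019, -0.007, 0.02, 0, -0.024],
  [-0.016, -0.038, -0.014, 0.04, 0, -0.048],
  [-0.025, -0.057, -0.021, 0.06, 0, -0.071],
  [-0.033, -0.076, -0.028, 0.079, 0, -0.095],
  [-0.041, -0.095, -0.035, 0.099, 0, -0.119],
])

```text
time: 20.45
tool_pos: [0.5984, -0.1911, 0.0725]
ee_rot: [3.141, -0.699, -0.351]
wrist_force: [0.5, 0.3, -2.1]
width: 0.0566
finger_force: 30.0
```

Emit:
carry_out([
  [-0.006, -0.021, -0.005, 0.02, 0, -0.024],
  [-0.012, -0.041, -0.01, 0.04, 0, -0.047],
  [-0.018, -0.062, -0.015, 0.06, 0, -0.071],
  [-0.024, -0.082, -0.02, 0.08, 0, -0.095],
  [-0.03, -0.102, -0.025, 0.1, 0, -0.119],
])

```text
time: 20.95
tool_pos: [0.5969, -0.0819, 0.0724]
ee_rot: [3.141, -0.699, -0.195]
wrist_force: [-0.5, -0.7, -1.8]
width: 0.0568
finger_force: 30.0
```

Emit:
carry_out([
  [-0.003, -0.022, -0.002, 0.02, 0, -0.023],
  [-0.007, -0.043, -0.005, 0.04, 0, -0.047],
  [-0.01, -0.064, -0.008, 0.06, 0, -0.071],
  [-0.013, -0.086, -0.011, 0.08, 0, -0.094],
  [-0.017, -0.107, -0.014, 0.1, 0, -0.118],
])

```text
time: 21.45
tool_pos: [0.5964, 0.0273, 0.0724]
ee_rot: [-3.141, -0.699, -0.041]
wrist_force: [0.4, -0.0, -2.5]
width: 0.0566
finger_force: 30.0
```

Emit:
carry_out([
  [0, 0, 0, 0, 0, 0],
  [0, 0, 0, 0, 0, 0],
  [0, 0, 0, 0, 0, 0],
  [0, 0, 0, 0, 0, 0],
  [0, 0, 0, 0, 0, 0],
])

```text
time: 21.95
tool_pos: [0.5967, 0.0249, 0.072]
ee_rot: [-3.141, -0.698, -0.045]
wrist_force: [0.1, -0.1, -2.7]
width: 0.0563
finger_force: 30.0
```

```bash
python3 - <<'E'
from bench import *
from h import *
s=snapshot("wrist"); np.savez("w6.npz",**s); cv2.imwrite("pics/w6.png",s["img"][...,::-1])
o=get_obs(); print(o["tool_pos"],o["ee_rot"],o["joint_positions"],o["width"],o["finger_force"],o["wrist_force"])
b=bright(s,(200,190,360,320),200);print(b)
P=cloud(s); print(P[int(b[0][1])-45,int(b[0][0])],P[int(b[0][1]),int(b[0][0])-40],P[int(b[0][1]),int(b[0][0])+40])
E
```

```text
[0.59667909 0.0249558  0.07202318] [-3.14104139 -0.69846737 -0.0447572 ] [-0.059691   -0.25426636  2.07349062  0.01737844  0.62403385  1.54525561] 0.05614457653987969 29.998946024570614 [ 1.12347318 -0.24851553 -2.07920769]
((282.8627624511719, 264.4010009765625), (118.1895980834961, 121.25373077392578), 9385)
[0.58718054 0.0259515  0.11520951] [0.56527957 0.04532064 0.11541398] [0.56346467 0.00859467 0.11597972]
```

View pics/w6.png

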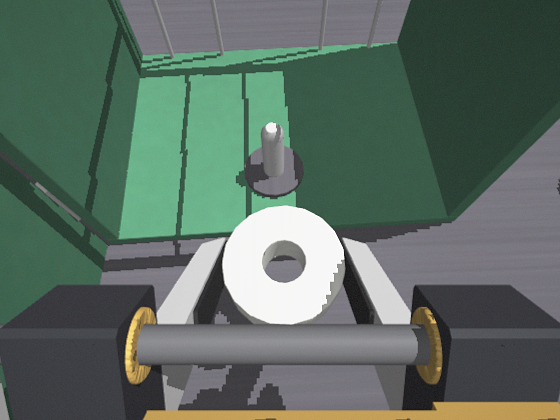

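Collar is held level, top face centre at (283,264). Post tip at (271,128), foot disc centred at (274,170). I'll measure both in this view.

```bash
python3 - <<'E'
from h import *
s=dict(np.load("w6.npz"));P=cloud(s);im=s["img"]
h=cv2.cvtColor(im,cv2.COLOR_RGB2HSV)
# post: grey pixels in window
w=np.zeros((420,560),bool);w[110:200,235:315]=1
g=w&(h[...,1]<70)&(s["range_z"]>0)
for lo,hi in((.062,.08),(.045,.06),(.03,.045)):
    k=g&(P[...,2]>lo)&(P[...,2]<hi)&(P[...,0]<.72)
    print(lo,hi,k.sum(),P[k].mean(0).round(4),P[k].min(0).round(4),P[k].max(0).round(4),"px",np.argwhere(k).mean(0)[::-1].round(1),np.argwhere(k).min(0),np.argwhere(k).max(0))
f=g&(P[...,2]>.008)&(P[...,2]<.025)
q=np.argwhere(f)[:,::-1].astype(np.float32);e=cv2.fitEllipse(cv2.convexHull(q));print("foot",f.sum(),e,plane(s,*e[0],.015).round(4))
print("tip plane",plane(s,271.5,128,.07).round(4))
c=bright(s,(215,200,352,325),200);print("collar",c[0],plane(s,*c[0],.1155).round(4))
m=(P[...,2]>.105)&(P[...,2]<.125);m[:200]=0;m[325:]=0;m[:,:222]=0;m[:,345:]=0;m&=im.min(-1)>200
q=P[m];A=np.c_[q[:,:2],np.ones(len(q))];print("collar top plane",np.linalg.lstsq(A,q[:,2],rcond=None)[0],q.mean(0))
T=dict(np.load("t1.npz"));PT=cloud(T)
for v in range(183,189): print(v,[(u,PT[v,u].round(3).tolist()) for u in(270,272,274,276) if PT[v,u,2]>.03])
E
```

```text
0.062 0.08 370 [0.676  0.0295 0.0669] [0.6699 0.0215 0.0621] [0.6854 0.0375 0.071 ] px [272.  132.5] [122 261] [143 283]
0.045 0.06 247 [0.6723 0.0296 0.0528] [0.6698 0.0217 0.0453] [0.6783 0.0379 0.06  ] px [272.6 148.2] [137 261] [156 283]
0.03 0.045 225 [0.6724 0.0295 0.0378] [0.67   0.0217 0.03  ] [0.6786 0.0379 0.045 ] px [273.2 159.3] [149 262] [167 283]
foot 2009 ((273.1798400878906, 161.609619140625), (59.70130920410156, 75.29812622070312), 176.11305236816406) [0.685  0.0297 0.015 ]
tip plane [0.6775 0.0297 0.07  ]
collar (282.86114501953125, 264.4376525878906) [0.5642 0.0265 0.1155]
collar top plane [-0.00061355  0.00021508  0.11569882] [0.56488382 0.02725642 0.1153581 ]
183 []
184 []
185 [(272, [0.687, 0.032, 0.063]), (274, [0.686, 0.026, 0.068])]
186 [(272, [0.683, 0.032, 0.071]), (274, [0.683, 0.026, 0.069]), (276, [0.684, 0.02, 0.068])]
187 [(272, [0.68, 0.032, 0.07]), (274, [0.68, 0.026, 0.069]), (276, [0.681, 0.02, 0.068])]
188 [(270, [0.636, 0.034, 0.279]), (272, [0.635, 0.029, 0.28]), (274, [0.636, 0.025, 0.28]), (276, [0.636, 0.02, 0.279])]
```

```bash
python3 - <<'E'
from h import *
from plan import *
S=dict(np.load("s4.npz"));P=cloud(S)
R=rot(-38,50);Q=(P-[.58247,-.39687,.0096])@R
m=(S["range_z"]>0)&(abs(Q[...,1])<.12)&(abs(Q[...,0])<.12)&(P[...,2]>.04)
for b in range(-360,-40,20):
    k=m&(Q[...,2]*1000>=b)&(Q[...,2]*1000<b+20)
    if k.sum()>3: print(b,k.sum(),"x",np.percentile(Q[k][:,0],[2,50,98]).round(3),"y",np.percentile(Q[k][:,1],[2,98]).round(3))
C=np.array([.678,.03,.11]);Rp=rot(-2.5,50)
for e in((.622,.03,.27),(.622,-.108,.27),(.622,.152,.27)): print("edge in tool",((np.array(e)-C)@Rp-[0,0,.05]).round(3))
E
```

```text
-360 234 x [-0.027  0.022  0.035] y [-0.023  0.062]
-340 183 x [-0.018  0.018  0.032] y [-0.002  0.037]
-320 280 x [-0.028  0.014  0.032] y [-0.029  0.037]
-300 253 x [-0.026  0.013  0.032] y [-0.003  0.038]
-280 253 x [-0.03   0.012  0.033] y [-0.005  0.038]
-260 202 x [-0.029  0.012  0.033] y [-0.003  0.039]
-240 304 x [-0.033  0.015  0.034] y [-0.033  0.039]
-220 68 x [-0.02   0.018  0.031] y [-0.03  0.02]
-200 165 x [-0.022  0.003  0.021] y [-0.03  0.02]
-180 876 x [-0.033  0.006  0.031] y [-0.081  0.09 ]
-160 485 x [-0.03   0.022  0.031] y [-0.074  0.088]
-140 101 x [-0.035  0.008  0.031] y [-0.074  0.083]
-120 14 x [-0.006 -0.001  0.007] y [-0.03  -0.023]
-100 17 x [-0.008  0.006  0.007] y [-0.033  0.039]
-80 82 x [-0.012  0.003  0.007] y [-0.032  0.039]
-60 91 x [-0.01   0.001  0.007] y [-0.032  0.037]
edge in tool [ 0.06   0.002 -0.209]
edge in tool [ 0.065  0.14  -0.205]
edge in tool [ 0.056 -0.119 -0.212]
```

Nothing on the gripper's upper side stands out beyond 35 mm and the roof edge is 60 mm from the tool axis, so there is room. Move over the post.

```bash
python3 - <<'E'
from plan import *
plan([(tcp((.6787,.030,.11),-2.5,50),-2.5,50,10),(tcp((.6787,.030,.098),-2.5,50),-2.5,50,5)])
E
```

```text
[[0.009, -0.001, 0.007, 0.0, 0.0, 0.0], [0.017, -0.002, 0.015, 0.0, 0.0, 0.0], [0.026, -0.002, 0.022, 0.0, 0.0, 0.0], [0.035, -0.003, 0.029, 0.0, 0.0, 0.0], [0.044, -0.004, 0.037, 0.0, 0.0, 0.0]]
[[0.008, -0.001, 0.007, 0.0, 0.0, 0.0], [0.017, -0.002, 0.014, 0.0, 0.0, 0.0], [0.026, -0.002, 0.021, 0.0, 0.0, 0.0], [0.034, -0.003, 0.029, 0.0, 0.0, 0.0], [0.043, -0.004, 0.036, 0.0, 0.0, 0.0]]
[[-0.001, 0.0, 0.002, 0.0, 0.0, 0.0], [-0.003, 0.0, 0.004, 0.0, 0.0, 0.0], [-0.005, 0.0, 0.006, 0.0, 0.0, 0.0], [-0.006, 0.0, 0.007, 0.0, 0.0, 0.0], [-0.008, 0.0, 0.009, 0.0, 0.0, 0.0]]
```

Emit:
carry_out([
  [0.009, -0.001, 0.007, 0, 0, 0],
  [0.017, -0.002, 0.015, 0, 0, 0],
  [0.026, -0.002, 0.022, 0, 0, 0],
  [0.035, -0.003, 0.029, 0, 0, 0],
  [0.044, -0.004, 0.037, 0, 0, 0],
])

```text
time: 22.5
tool_pos: [0.6555, 0.0269, 0.0721]
ee_rot: [-3.141, -0.699, -0.044]
wrist_force: [0.3, -1.0, -2.0]
width: 0.0567
finger_force: 30.0
```

Emit:
carry_out([
  [0.008, -0.001, 0.007, 0, 0, 0],
  [0.017, -0.002, 0.014, 0, 0, 0],
  [0.026, -0.002, 0.021, 0, 0, 0],
  [0.034, -0.003, 0.029, 0, 0, 0],
  [0.043, -0.004, 0.036, 0, 0, 0],
])

```text
time: 23.0
tool_pos: [0.7112, 0.0286, 0.0717]
ee_rot: [-3.141, -0.698, -0.044]
wrist_force: [0.6, 0.3, -2.0]
width: 0.0566
finger_force: 30.0
```

Emit:
carry_out([
  [-0.001, 0, 0.002, 0, 0, 0],
  [-0.003, 0, 0.004, 0, 0, 0],
  [-0.005, 0, 0.006, 0, 0, 0],
  [-0.006, 0, 0.007, 0, 0, 0],
  [-0.008, 0, 0.009, 0, 0, 0],
])

```text
time: 23.5
tool_pos: [0.7098, 0.0286, 0.06]
ee_rot: [-3.141, -0.699, -0.044]
wrist_force: [0.1, 0.6, -2.2]
width: 0.0565
finger_force: 30.0
```

Emit:
carry_out([
  [0, 0, 0, 0, 0, 0],
  [0, 0, 0, 0, 0, 0],
  [0, 0, 0, 0, 0, 0],
  [0, 0, 0, 0, 0, 0],
  [0, 0, 0, 0, 0, 0],
])

```text
time: 24.0
tool_pos: [0.7102, 0.0286, 0.0602]
ee_rot: [-3.141, -0.699, -0.044]
wrist_force: [0.1, 0.7, -2.1]
width: 0.0565
finger_force: 30.0
```

```bash
python3 - <<'E'
from bench import *
from h import *
s=snapshot("wrist"); np.savez("w7.npz",**s)
o=get_obs(); print(o["tool_pos"],o["ee_rot"],o["joint_positions"],o["width"],o["wrist_force"])
c=bright(s,(215,200,352,325),200);P=cloud(s)
print("collar",c,plane(s,*c[0],.1035).round(4))
d=(c[0][0]-282.86,c[0][1]-264.44)
w=np.zeros((420,560),bool);w[235:300,255:312]=1
k=w&(P[...,2]<.085)&(P[...,2]>.02)&(s["range_z"]>0)
print(k.sum(),P[k].min(0).round(4),P[k].max(0).round(4),P[k].mean(0).round(4))
k2=k&(P[...,2]>.062);print("tip",k2.sum(),P[k2].min(0).round(4),P[k2].max(0).round(4),P[k2].mean(0).round(4), np.argwhere(k2).mean(0) if k2.sum() else 0)
cv2.imwrite("pics/w7.png",cv2.resize(s["img"][190:330,200:365],None,fx=4,fy=4,interpolation=cv2.INTER_CUBIC)[...,::-1])
E
```

```text
[0.7102     0.02858097 0.06019292] [-3.14091135 -0.69871217 -0.04400145] [-0.03764322  0.03319229  1.8435907  -0.00635496  0.56611328  1.58102821] 0.05668980870691102 [-0.51490613 -0.0693381  -2.6240381 ]
collar ((279.014892578125, 265.4476623535156), (110.87504577636719, 121.66708374023438), 8484) [0.6774 0.032  0.1035]
325 [0.6784 0.0202 0.0629] [0.6904 0.0393 0.0849] [0.6837 0.0294 0.0718]
tip 325 [0.6784 0.0202 0.0629] [0.6904 0.0393 0.0849] [0.6837 0.0294 0.0718] [270.99692308 284.02769231]
```

View pics/w7.png

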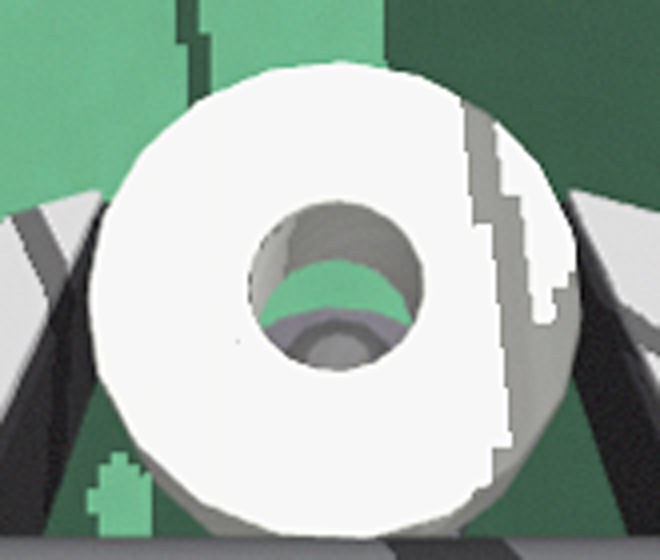

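```bash
python3 - <<'E'
from h import *
s=dict(np.load("w7.npz"))
P=cloud(s);k=(s["img"].min(-1)>200)&(abs(P[...,2]-.104)<.008);k[:200]=0;k[330:]=0;k[:,:220]=0;k[:,345:]=0
print("top z",np.median(P[k][:,2]))
z=.1035
print("bore top ctr",plane(s,284.0,261.25,z).round(4),"left/right",plane(s,262,261.25,z).round(4),plane(s,306,261.25,z).round(4),"front/back",plane(s,284,282.5,z).round(4),plane(s,284,240,z).round(4))
print("outer back/front",plane(s,284,205.5,z).round(4),plane(s,284,324.3,z).round(4),"l/r",plane(s,222.5,262,z)[:2].round(4),plane(s,345,262,z)[:2].round(4))
for v in (273,): print("tip back edge",plane(s,284.5,v,.0705).round(4),"shaft shoulder back edge",plane(s,284.5,270,.0645).round(4))
E
```

```text
top z 0.10354194589894755
bore top ctr [0.6793 0.0296 0.1035] left/right [0.6797 0.0398 0.1035] [0.6789 0.0194 0.1035] front/back [0.6694 0.03   0.1035] [0.6898 0.0291 0.1035]
outer back/front [0.708  0.0283 0.1035] [0.6513 0.0308 0.1035] l/r [0.6802 0.058 ] [0.6777 0.0015]
tip back edge [0.683  0.0292 0.0705] shaft shoulder back edge [0.6864 0.029  0.0645]
```

Bore centre (0.6793, 0.0296), post axis (0.6782, 0.0294): 1 mm too far in. Correct it while starting down.

Emit:
carry_out([
  [-0.001, 0, -0.001, 0, 0, 0],
  [-0.003, 0, 0.002, 0, 0, 0],
  [-0.005, 0, 0.004, 0, 0, 0],
  [-0.006, 0, 0.006, 0, 0, 0],
  [-0.008, 0, 0.008, 0, 0, 0],
])

```text
time: 24.55
tool_pos: [0.7091, 0.0286, 0.0484]
ee_rot: [-3.141, -0.698, -0.044]
wrist_force: [0.1, -1.1, -2.1]
width: 0.0565
finger_force: 30.0
```

Emit:
carry_out([
  [-0.002, 0, 0.0025, 0, 0, 0],
  [-0.004, 0, 0.005, 0, 0, 0],
  [-0.0065, 0, 0.0075, 0, 0, 0],
  [-0.0085, 0, 0.01, 0, 0, 0],
  [-0.0105, 0, 0.0125, 0, 0, 0],
])

```text
time: 25.05
tool_pos: [0.7091, 0.0286, 0.032]
ee_rot: [-3.141, -0.698, -0.044]
wrist_force: [-0.6, -1.1, -2.2]
width: 0.0566
finger_force: 30.0
```

```bash
python3 - <<'E'
from bench import *
from h import *
s=snapshot("wrist"); np.savez("w8.npz",**s)
o=get_obs(); print(o["tool_pos"],o["width"],o["wrist_force"],o["wrist_torque"],o["finger_force"])
c=bright(s,(215,200,352,325),200);P=cloud(s);print(c)
k=(s["img"].min(-1)>200)&(P[...,2]>.05)&(P[...,2]<.11);k[:200]=0;k[330:]=0;k[:,:220]=0;k[:,345:]=0
q=P[k];print("plane",np.linalg.lstsq(np.c_[q[:,:2]-[.678,.03],np.ones(len(q))],q[:,2],rcond=None)[0])
E
```

```text
[0.70859833 0.02862538 0.03121193] 0.0563977995082677 [ 0.50194815  0.50741781 -2.60461483] [1.02253045e-04 7.08976389e-01 3.03028746e-02] 29.998928597196937
((268.77703857421875, 265.47845458984375), (89.47866821289062, 120.69678497314453), 5895)
plane [-0.0029289   0.00084339  0.07518412]
```

It's on the post with no side force (underside ≈ 51 mm). Continue down to just above the foot.

Emit:
carry_out([
  [-0.002, 0, 0.0025, 0, 0, 0],
  [-0.004, 0, 0.005, 0, 0, 0],
  [-0.0065, 0, 0.0075, 0, 0, 0],
  [-0.0085, 0, 0.01, 0, 0, 0],
  [-0.0105, 0, 0.0125, 0, 0, 0],
])

```text
time: 25.6
tool_pos: [0.7091, 0.0287, 0.0158]
ee_rot: [-3.141, -0.698, -0.044]
wrist_force: [-0.2, -0.2, -2.5]
width: 0.0565
finger_force: 30.0
```

Emit:
carry_out([
  [-0.002, 0, 0.0025, 0, 0, 0],
  [-0.004, 0, 0.005, 0, 0, 0],
  [-0.0065, 0, 0.0075, 0, 0, 0],
  [-0.0085, 0, 0.01, 0, 0, 0],
  [-0.0105, 0, 0.0125, 0, 0, 0],
])

```text
time: 26.1
tool_pos: [0.7091, 0.0286, -0.0005]
ee_rot: [-3.141, -0.698, -0.044]
wrist_force: [-0.7, -0.2, -2.5]
width: 0.0567
finger_force: 30.0
```

Emit:
carry_out([
  [-0.0004, 0, 0.0005, 0, 0, 0],
  [-0.0008, 0, 0.001, 0, 0, 0],
  [-0.0012, 0, 0.0015, 0, 0, 0],
  [-0.0016, 0, 0.002, 0, 0, 0],
  [-0.002, 0, 0.0025, 0, 0, 0],
])

```text
time: 26.6
tool_pos: [0.7093, 0.0287, -0.0033]
ee_rot: [-3.141, -0.699, -0.044]
wrist_force: [-0.2, -0.7, -2.4]
width: 0.0568
finger_force: 30.0
```

Emit:
carry_out([
  [-0.0004, 0, 0.0005, 0, 0, 0],
  [-0.0008, 0, 0.001, 0, 0, 0],
  [-0.0012, 0, 0.0015, 0, 0, 0],
  [-0.0012, 0, 0.0015, 0, 0, 0],
  [-0.0012, 0, 0.0015, 0, 0, 0],
])

```text
time: 27.1
tool_pos: [0.7097, 0.0286, -0.0048]
ee_rot: [-3.141, -0.7, -0.044]
wrist_force: [-0.5, -0.0, 0.2]
width: 0.0564
finger_force: 30.0
```

Emit:
carry_out([
  [-0.0003, 0, 0.0004, 0, 0, 0],
  [-0.0006, 0, 0.0008, 0, 0, 0],
  [-0.0006, 0, 0.0008, 0, 0, 0],
  [-0.0006, 0, 0.0008, 0, 0, 0],
  [-0.0006, 0, 0.0008, 0, 0, 0],
])

```text
time: 27.6
tool_pos: [0.7103, 0.0286, -0.0048]
ee_rot: [-3.141, -0.701, -0.044]
wrist_force: [-4.5, 0.8, 5.5]
width: 0.0564
finger_force: 30.0
```

Resting on the foot (5 N). Release and back out, then go look at the slim collar.

Emit:
carry_out([
  [0, 0, 0, 0, 0, 0],
  [0, 0, 0, 0, 0, 0],
  [0, 0, 0, 0, 0, 0],
  [0, 0, 0, 0, 0, 0],
  [0, 0, 0, 0, 0, 0],
], jaw=0.8)

```text
time: 28.1
tool_pos: [0.7091, 0.0286, -0.0067]
ee_rot: [-3.141, -0.698, -0.044]
wrist_force: [-0.3, -0.2, -0.3]
width: 0.0749
finger_force: 0.0
```

```bash
python3 - <<'E'
from plan import *
d=json.load(open('cmd.json'));d['p']=(np.array(d['p'])+np.array(d['R'])@[-.0433,0,.0503]).tolist();json.dump(d,open('cmd.json','w'));print(d['p'])
p=np.array(d['p']);z=rot(-2.5,50)[:,2]
S=(.5625,-.2148,.018)
plan([(p-.09*z,-2.5,50,10),(p-.09*z+[-.08,-.01,.03],-2.5,50,5),(tcp(S,-25.5,50,back=.09),-25.5,50,15)])
E
```

```text
[0.7096130342950214, 0.02869321892268096, -0.0067337217704591945]
[[0.0, 0.0, -0.009, 0.0, 0.0, 0.0], [0.0, 0.0, -0.018, 0.0, 0.0, 0.0], [0.0, 0.0, -0.027, 0.0, 0.0, 0.0], [0.0, 0.0, -0.036, 0.0, 0.0, 0.0], [0.0, 0.0, -0.045, 0.0, 0.0, 0.0]]
[[0.0, 0.0, -0.009, 0.0, 0.0, 0.0], [0.0, 0.0, -0.018, 0.0, 0.0, 0.0], [0.0, 0.0, -0.027, 0.0, 0.0, 0.0], [0.0, 0.0, -0.036, 0.0, 0.0, 0.0], [0.0, 0.0, -0.045, 0.0, 0.0, 0.0]]
[[-0.008, 0.003, -0.015, 0.0, 0.0, 0.0], [-0.017, 0.005, -0.03, 0.0, 0.0, 0.0], [-0.025, 0.008, -0.044, 0.0, 0.0, 0.0], [-0.033, 0.011, -0.059, 0.0, 0.0, 0.0], [-0.042, 0.013, -0.074, 0.0, 0.0, 0.0]]
[[-0.003, 0.015, 0.001, -0.018, 0.0, 0.02], [-0.006, 0.031, 0.002, -0.035, 0.0, 0.041], [-0.009, 0.046, 0.004, -0.052, 0.0, 0.061], [-0.012, 0.061, 0.005, -0.069, 0.0, 0.082], [-0.015, 0.076, 0.006, -0.086, 0.0, 0.102]]
[[-0.001, 0.015, 0.003, -0.018, 0.0, 0.021], [-0.003, 0.03, 0.005, -0.035, 0.0, 0.041], [-0.004, 0.045, 0.008, -0.052, 0.0, 0.062], [-0.006, 0.06, 0.01, -0.069, 0.0, 0.082], [-0.007, 0.075, 0.013, -0.086, 0.0, 0.103]]
[[0.0, 0.015, 0.004, -0.018, 0.0, 0.02], [0.0, 0.03, 0.008, -0.035, 0.0, 0.041], [0.0, 0.045, 0.011, -0.052, 0.0, 0.061], [0.0, 0.06, 0.015, -0.069, 0.0, 0.082], [0.0, 0.075, 0.019, -0.087, 0.0, 0.102]]
```

Emit:
carry_out([
  [0, 0, -0.009, 0, 0, 0],
  [0, 0, -0.018, 0, 0, 0],
  [0, 0, -0.027, 0, 0, 0],
  [0, 0, -0.036, 0, 0, 0],
  [0, 0, -0.045, 0, 0, 0],
])

```text
time: 28.6
tool_pos: [0.68, 0.03, 0.0293]
ee_rot: [-3.141, -0.699, -0.044]
wrist_force: [1.0, -0.3, 1.3]
width: 0.0751
finger_force: 0.0
```

Emit:
carry_out([
  [0, 0, -0.009, 0, 0, 0],
  [0, 0, -0.018, 0, 0, 0],
  [0, 0, -0.027, 0, 0, 0],
  [0, 0, -0.036, 0, 0, 0],
  [0, 0, -0.045, 0, 0, 0],
])

```text
time: 29.1
tool_pos: [0.651, 0.0312, 0.0631]
ee_rot: [-3.141, -0.698, -0.044]
wrist_force: [0.5, -0.5, 1.4]
width: 0.0751
finger_force: 0.0
```

```bash
python3 - <<'E'
from bench import *
from h import *
s=snapshot("wrist"); np.savez("w9.npz",**s); print(get_obs()["tool_pos"])
P=cloud(s);w=(s["range_z"]>0)&(P[...,0]>.64)&(P[...,0]<.72)&(P[...,1]>-.01)&(P[...,1]<.07)
for lo,hi in((.03,.05),(.05,.062),(.062,.08)):
    k=w&(P[...,2]>lo)&(P[...,2]<hi);print(lo,hi,k.sum(),P[k].min(0).round(4),P[k].max(0).round(4),np.median(P[k],axis=0).round(4),np.argwhere(k).min(0),np.argwhere(k).max(0))
E
```

```text
[0.65126582 0.03123527 0.06466923]
0.03 0.05 4282 [0.6506 0.0013 0.0301] [0.7086 0.0583 0.05  ] [0.6728 0.0308 0.0385] [174 243] [251 324]
0.05 0.062 198 [0.6703 0.021  0.05  ] [0.6787 0.0376 0.062 ] [0.6716 0.0299 0.0562] [196 272] [213 297]
0.062 0.08 502 [0.6702 0.0213 0.062 ] [0.6863 0.0379 0.0711] [0.6762 0.0295 0.0671] [181 271] [205 297]
```

Emit:
carry_out([
  [-0.008, 0.003, -0.015, 0, 0, 0],
  [-0.017, 0.005, -0.03, 0, 0, 0],
  [-0.025, 0.008, -0.044, 0, 0, 0],
  [-0.033, 0.011, -0.059, 0, 0, 0],
  [-0.042, 0.013, -0.074, 0, 0, 0],
])

```text
time: 29.65
tool_pos: [0.5706, 0.0215, 0.0925]
ee_rot: [-3.141, -0.699, -0.044]
wrist_force: [-0.8, 0.7, 0.7]
width: 0.0751
finger_force: 0.0
```

Emit:
carry_out([
  [-0.003, 0.015, 0.001, -0.018, 0, 0.02],
  [-0.006, 0.031, 0.002, -0.035, 0, 0.041],
  [-0.009, 0.046, 0.004, -0.052, 0, 0.061],
  [-0.012, 0.061, 0.005, -0.069, 0, 0.082],
  [-0.015, 0.076, 0.006, -0.086, 0, 0.102],
])

```text
time: 30.15
tool_pos: [0.5601, -0.0553, 0.0772]
ee_rot: [-3.141, -0.698, -0.18]
wrist_force: [-0.5, -0.3, 0.3]
width: 0.0752
finger_force: 0.0
```

Emit:
carry_out([
  [-0.001, 0.015, 0.003, -0.018, 0, 0.021],
  [-0.003, 0.03, 0.005, -0.035, 0, 0.041],
  [-0.004, 0.045, 0.008, -0.052, 0, 0.062],
  [-0.006, 0.06, 0.01, -0.069, 0, 0.082],
  [-0.007, 0.075, 0.013, -0.086, 0, 0.103],
])

```text
time: 30.65
tool_pos: [0.5498, -0.1296, 0.0632]
ee_rot: [-3.141, -0.698, -0.314]
wrist_force: [0.2, 0.4, 0.4]
width: 0.0754
finger_force: 0.0
```

Emit:
carry_out([
  [0, 0.015, 0.004, -0.018, 0, 0.02],
  [0, 0.03, 0.008, -0.035, 0, 0.041],
  [0, 0.045, 0.011, -0.052, 0, 0.061],
  [0, 0.06, 0.015, -0.069, 0, 0.082],
  [0, 0.075, 0.019, -0.087, 0, 0.102],
], jaw=0.68)

```text
time: 31.15
tool_pos: [0.5385, -0.2048, 0.0487]
ee_rot: [3.141, -0.698, -0.447]
wrist_force: [-0.2, 0.1, -0.2]
width: 0.064
finger_force: 0.0
```

```bash
python3 - <<'E'
from bench import *
from h import *
from plan import load
s=snapshot("wrist"); np.savez("w10.npz",**s); cv2.imwrite("pics/w10.png",s["img"][...,::-1]); o=get_obs();print(o["tool_pos"],load()[0],o["joint_positions"].round(2),o["width"])
c=s["R"]@np.array([.5625,-.2148,.024])+s["t"];u,v=int(s["fx"]*c[0]/c[2]+s["cx"]),int(s["fy"]*c[1]/c[2]+s["cy"]);print(u,v)
b=bright(s,(u-45,v-45,u+45,v+45),200);print(b,plane(s,*b[0],.024).round(4))
E
```

```text
[ 0.53817806 -0.20585608  0.0481768 ] [ 0.53905809 -0.20343145  0.04852468] [-0.47 -0.28  2.14  0.03  0.58  1.53] 0.06356892404525671
281 211
((284.8323669433594, 212.14920043945312), (53.32676315307617, 60.674713134765625), 2005) [ 0.5613 -0.2168  0.024 ]
```

View pics/w10.png

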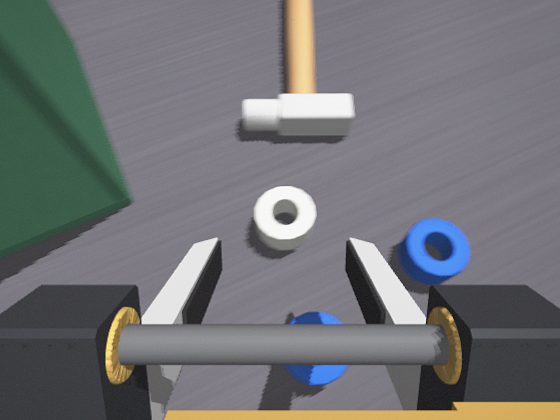

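Slim grey collar at (285,212), centred ahead of the fingers; hammer head (300,115) and the blue one (434,250) are clear of the fingers' path. Close in and grip. That was the last picture I will view.

```bash
python3 - <<'E'
from plan import *
C=(.562,-.217,.018)
plan([(tcp(C,-25.5,50,back=.04),-25.5,50,5),(tcp(C,-25.5,50),-25.5,50,5)])
print(load()[0]);print('lift')
plan([(tcp((.562,-.217,.11),-25.5,50),-25.5,50,5),(tcp((.565,.029,.11),-2.5,50),-2.5,50,15)])
E
```

```text
[[0.0, 0.0, 0.01, 0.0, 0.0, 0.0], [0.0, 0.001, 0.02, 0.0, 0.0, 0.0], [0.0, 0.001, 0.03, 0.0, 0.0, 0.0], [0.001, 0.002, 0.04, 0.0, 0.0, 0.0], [0.001, 0.002, 0.05, 0.0, 0.0, 0.0]]
[[0.0, 0.0, 0.008, 0.0, 0.0, 0.0], [0.0, 0.0, 0.016, 0.0, 0.0, 0.0], [0.0, 0.0, 0.024, 0.0, 0.0, 0.0], [0.0, 0.0, 0.032, 0.0, 0.0, 0.0], [0.0, 0.0, 0.04, 0.0, 0.0, 0.0]]
[ 0.59109879 -0.23051678 -0.01976259]
lift
[[0.012, 0.0, -0.014, 0.0, 0.0, 0.0], [0.024, 0.0, -0.028, 0.0, 0.0, 0.0], [0.035, 0.0, -0.042, 0.0, 0.0, 0.0], [0.047, 0.0, -0.056, 0.0, 0.0, 0.0], [0.059, 0.0, -0.07, 0.0, 0.0, 0.0]]
[[-0.006, -0.015, -0.005, 0.018, 0.0, -0.02], [-0.011, -0.031, -0.009, 0.035, 0.0, -0.041], [-0.016, -0.047, -0.014, 0.052, 0.0, -0.061], [-0.022, -0.063, -0.018, 0.069, 0.0, -0.082], [-0.027, -0.078, -0.023, 0.086, 0.0, -0.102]]
[[-0.004, -0.017, -0.003, 0.018, 0.0, -0.021], [-0.008, -0.033, -0.006, 0.035, 0.0, -0.041], [-0.011, -0.05, -0.009, 0.052, 0.0, -0.062], [-0.015, -0.066, -0.012, 0.069, 0.0, -0.082], [-0.019, -0.083, -0.015, 0.087, 0.0, -0.103]]
[[-0.002, -0.017, -0.002, 0.017, 0.0, -0.02], [-0.004, -0.034, -0.004, 0.034, 0.0, -0.041], [-0.006, -0.051, -0.006, 0.051, 0.0, -0.061], [-0.008, -0.068, -0.007, 0.068, 0.0, -0.082], [-0.01, -0.085, -0.009, 0.086, 0.0, -0.102]]
```

Emit:
carry_out([
  [0, 0, 0.01, 0, 0, 0],
  [0, 0.001, 0.02, 0, 0, 0],
  [0, 0.001, 0.03, 0, 0, 0],
  [0.001, 0.002, 0.04, 0, 0, 0],
  [0.001, 0.002, 0.05, 0, 0, 0],
])

```text
time: 31.7
tool_pos: [0.5682, -0.2195, 0.0104]
ee_rot: [3.141, -0.698, -0.444]
wrist_force: [-0.2, 0.4, 0.4]
width: 0.064
finger_force: 0.0
```

Emit:
carry_out([
  [0, 0, 0.008, 0, 0, 0],
  [0, 0, 0.016, 0, 0, 0],
  [0, 0, 0.024, 0, 0, 0],
  [0, 0, 0.032, 0, 0, 0],
  [0, 0, 0.04, 0, 0, 0],
])

```text
time: 32.2
tool_pos: [0.5912, -0.2307, -0.0198]
ee_rot: [3.141, -0.699, -0.445]
wrist_force: [-0.7, -0.1, 0.3]
width: 0.0639
finger_force: 0.0
```

Emit:
carry_out([
  [0, 0, 0, 0, 0, 0],
  [0, 0, 0, 0, 0, 0],
  [0, 0, 0, 0, 0, 0],
  [0, 0, 0, 0, 0, 0],
  [0, 0, 0, 0, 0, 0],
], jaw=0.25)

```text
time: 32.7
tool_pos: [0.5906, -0.2305, -0.0193]
ee_rot: [3.141, -0.698, -0.445]
wrist_force: [-0.8, 0.1, -0.2]
width: 0.0412
finger_force: 30.0
```

Emit:
carry_out([
  [0, 0, 0, 0, 0, 0],
  [0, 0, 0, 0, 0, 0],
  [0, 0, 0, 0, 0, 0],
  [0, 0, 0, 0, 0, 0],
  [0, 0, 0, 0, 0, 0],
])

```text
time: 33.2
tool_pos: [0.5908, -0.2306, -0.0193]
ee_rot: [3.141, -0.699, -0.445]
wrist_force: [0.2, 0.7, 1.7]
width: 0.041
finger_force: 30.0
```

Gripped at 41 mm, 30 N. Lift and carry.

Emit:
carry_out([
  [0.012, 0, -0.014, 0, 0, 0],
  [0.024, 0, -0.028, 0, 0, 0],
  [0.035, 0, -0.042, 0, 0, 0],
  [0.047, 0, -0.056, 0, 0, 0],
  [0.059, 0, -0.07, 0, 0, 0],
])

```text
time: 33.7
tool_pos: [0.5906, -0.2304, 0.0723]
ee_rot: [3.141, -0.697, -0.445]
wrist_force: [0.9, -0.6, -0.1]
width: 0.0407
finger_force: 30.0
```

Emit:
carry_out([
  [-0.006, -0.015, -0.005, 0.018, 0, -0.02],
  [-0.011, -0.031, -0.009, 0.035, 0, -0.041],
  [-0.016, -0.047, -0.014, 0.052, 0, -0.061],
  [-0.022, -0.063, -0.018, 0.069, 0, -0.082],
  [-0.027, -0.078, -0.023, 0.086, 0, -0.102],
])

```text
time: 34.2
tool_pos: [0.5916, -0.1426, 0.0705]
ee_rot: [3.142, -0.696, -0.309]
wrist_force: [1.2, 0.2, -0.3]
width: 0.0413
finger_force: 30.0
```

Emit:
carry_out([
  [-0.004, -0.017, -0.003, 0.018, 0, -0.021],
  [-0.008, -0.033, -0.006, 0.035, 0, -0.041],
  [-0.011, -0.05, -0.009, 0.052, 0, -0.062],
  [-0.015, -0.066, -0.012, 0.069, 0, -0.082],
  [-0.019, -0.083, -0.015, 0.087, 0, -0.103],
])

```text
time: 34.7
tool_pos: [0.5949, -0.057, 0.0716]
ee_rot: [-3.141, -0.698, -0.175]
wrist_force: [-0.4, -0.6, -1.0]
width: 0.041
finger_force: 30.0
```

Emit:
carry_out([
  [-0.002, -0.017, -0.002, 0.017, 0, -0.02],
  [-0.004, -0.034, -0.004, 0.034, 0, -0.041],
  [-0.006, -0.051, -0.006, 0.051, 0, -0.061],
  [-0.008, -0.068, -0.007, 0.068, 0, -0.082],
  [-0.01, -0.085, -0.009, 0.086, 0, -0.102],
])

```text
time: 35.2
tool_pos: [0.5965, 0.029, 0.072]
ee_rot: [-3.141, -0.698, -0.042]
wrist_force: [-0.4, -0.2, -0.4]
width: 0.0411
finger_force: 30.0
```

Emit:
carry_out([
  [0, 0, 0, 0, 0, 0],
  [0, 0, 0, 0, 0, 0],
  [0, 0, 0, 0, 0, 0],
  [0, 0, 0, 0, 0, 0],
  [0, 0, 0, 0, 0, 0],
])

```text
time: 35.7
tool_pos: [0.5967, 0.027, 0.0721]
ee_rot: [-3.141, -0.698, -0.045]
wrist_force: [0.5, 0.6, -0.3]
width: 0.0407
finger_force: 30.0
```

```bash
cat >> h.py <<'E'
def bore(s,ztop,seed,r=40):
    """hole of the held collar's top face: non-bright region inside the bright ring -> ellipse centre"""
    u,v=map(int,seed);m=np.zeros((420,560),np.uint8);P=cloud(s)
    m[v-r-20:v+r+20,u-r-20:u+r+20]=(abs(P[v-r-20:v+r+20,u-r-20:u+r+20,2]-ztop)<.003)*255
    m&=((s["img"].max(-1)-s["img"].min(-1))<40).astype(np.uint8)*255
    cs,h=cv2.findContours(m,cv2.RETR_CCOMP,cv2.CHAIN_APPROX_NONE)
    b=max((c for c,hh in zip(cs,h[0]) if hh[3]>=0 and len(c)>=20),key=cv2.contourArea)
    o=max(cs,key=cv2.contourArea)
    return cv2.fitEllipse(b),cv2.fitEllipse(cv2.convexHull(o))
E
python3 - <<'E'
from bench import *
from h import *
from plan import load
s=snapshot("wrist"); np.savez("w11.npz",**s); o=get_obs();print(o["tool_pos"],load()[0],o["width"],o["wrist_force"])
b=bright(s,(215,200,352,325),200);print(b)
P=cloud(s);u,v=map(int,b[0]);k=(s["img"].min(-1)>200)&(P[...,2]>.09)&(P[...,2]<.13);k[:v-50]=0;k[v+50:]=0;k[:,:u-50]=0;k[:,u+50:]=0
q=P[k];print("plane",np.linalg.lstsq(np.c_[q[:,:2]-[.565,.03],np.ones(len(q))],q[:,2],rcond=None)[0]);zt=np.median(q[:,2]);print(zt)
for e in bore(s,zt,b[0]): print(e,plane(s,*e[0],zt).round(4))
# check the bore routine on w6/w7 (wide)
for n,z in(("w6",.1155),("w7",.1035)):
    t=dict(np.load(n+".npz"));print(n,[(np.round(e[0],1),plane(t,*e[0],z).round(4)) for e in bore(t,z,(283,262),55)])
w=(s["range_z"]>0)&(P[...,0]>.64)&(P[...,0]<.72)&(P[...,1]>-.01)&(P[...,1]<.07)
for lo,hi in((.03,.044),(.045,.062),(.062,.08)):
    k=w&(P[...,2]>lo)&(P[...,2]<hi);print(lo,hi,k.sum(),P[k].min(0).round(4),P[k].max(0).round(4))
E
```

```text
[0.59670001 0.02706974 0.07209942] [0.59700734 0.02758199 0.07172709] 0.041066963601371846 [-0.68495366  0.55496758 -0.34167929]
((282.7315673828125, 265.53387451171875), (85.24771118164062, 86.92908477783203), 4175)
plane [-0.01067415  0.00398874  0.11478117]
0.11485739408338455
((283.53619384765625, 265.1956481933594), (40.97164535522461, 42.985294342041016), 88.03160858154297) [0.5641 0.0284 0.1149]
((282.2452697753906, 266.6124267578125), (85.03150177001953, 134.96768188476562), 91.7479248046875) [0.5634 0.029  0.1149]
w6 [(array([283.5, 261.8]), array([0.5655, 0.0262, 0.1155])), (array([282.9, 265.1]), array([0.5639, 0.0265, 0.1155]))]
w7 [(array([283.5, 261.9]), array([0.679 , 0.0298, 0.1035])), (array([282.9, 265. ]), array([0.6775, 0.0302, 0.1035]))]
0.03 0.044 3116 [0.6504 0.0014 0.03  ] [0.7079 0.0584 0.044 ]
0.045 0.062 294 [0.6697 0.0216 0.045 ] [0.679  0.0379 0.0619]
0.062 0.08 379 [0.67   0.0215 0.062 ] [0.6846 0.0375 0.0712]
```

Slim bore at (0.5641, 0.0284), level; post (0.6782, 0.0296). Move +114 mm in x, +1 mm in y.

```bash
python3 - <<'E'
from plan import *
p=load()[0]
plan([(p+[.114,.001,0],-2.5,50,10),(p+[.114,.001,-.012],-2.5,50,5)])
E
```

```text
[[0.009, -0.001, 0.007, 0.0, 0.0, 0.0], [0.017, -0.001, 0.015, 0.0, 0.0, 0.0], [0.026, -0.002, 0.022, 0.0, 0.0, 0.0], [0.035, -0.002, 0.029, 0.0, 0.0, 0.0], [0.044, -0.003, 0.037, 0.0, 0.0, 0.0]]
[[0.008, -0.001, 0.007, 0.0, 0.0, 0.0], [0.017, -0.001, 0.014, 0.0, 0.0, 0.0], [0.026, -0.002, 0.022, 0.0, 0.0, 0.0], [0.034, -0.002, 0.029, 0.0, 0.0, 0.0], [0.043, -0.003, 0.036, 0.0, 0.0, 0.0]]
[[-0.001, 0.0, 0.002, 0.0, 0.0, 0.0], [-0.003, 0.0, 0.004, 0.0, 0.0, 0.0], [-0.004, 0.0, 0.006, 0.0, 0.0, 0.0], [-0.006, 0.0, 0.008, 0.0, 0.0, 0.0], [-0.008, 0.0, 0.009, 0.0, 0.0, 0.0]]
```

Emit:
carry_out([
  [0.009, -0.001, 0.007, 0, 0, 0],
  [0.017, -0.001, 0.015, 0, 0, 0],
  [0.026, -0.002, 0.022, 0, 0, 0],
  [0.035, -0.002, 0.029, 0, 0, 0],
  [0.044, -0.003, 0.037, 0, 0, 0],
])

```text
time: 36.25
tool_pos: [0.6556, 0.028, 0.0721]
ee_rot: [-3.141, -0.698, -0.044]
wrist_force: [0.0, -0.3, -0.4]
width: 0.0409
finger_force: 30.0
```

Emit:
carry_out([
  [0.008, -0.001, 0.007, 0, 0, 0],
  [0.017, -0.001, 0.014, 0, 0, 0],
  [0.026, -0.002, 0.022, 0, 0, 0],
  [0.034, -0.002, 0.029, 0, 0, 0],
  [0.043, -0.003, 0.036, 0, 0, 0],
])

```text
time: 36.75
tool_pos: [0.7112, 0.0285, 0.0719]
ee_rot: [-3.141, -0.698, -0.044]
wrist_force: [0.3, 0.2, -0.8]
width: 0.0413
finger_force: 30.0
```

Emit:
carry_out([
  [-0.001, 0, 0.002, 0, 0, 0],
  [-0.003, 0, 0.004, 0, 0, 0],
  [-0.004, 0, 0.006, 0, 0, 0],
  [-0.006, 0, 0.008, 0, 0, 0],
  [-0.008, 0, 0.009, 0, 0, 0],
])

```text
time: 37.25
tool_pos: [0.7096, 0.0287, 0.0596]
ee_rot: [-3.141, -0.698, -0.044]
wrist_force: [0.9, 0.0, -1.9]
width: 0.0412
finger_force: 30.0
```

```bash
python3 - <<'E'
from bench import *
from h import *
s=snapshot("wrist"); np.savez("w12.npz",**s); o=get_obs();print(o["tool_pos"],o["width"],o["wrist_force"])
P=cloud(s)
k=(s["img"].min(-1)>150)&(P[...,2]>.09)&(P[...,2]<.115);k[:220]=0;k[315:]=0;k[:,:235]=0;k[:,335:]=0
zt=np.median(P[k][:,2]);print(zt,k.sum())
e=bore(s,zt,(283,265))[0];print(e,plane(s,*e[0],zt).round(4))
w=np.zeros((420,560),bool);w[240:295,260:310]=1
k=w&(P[...,2]<.074)&(P[...,2]>.066)&(s["range_z"]>0);print("tip",k.sum(),P[k].min(0).round(4),P[k].max(0).round(4))
E
```

```text
[0.70919662 0.02862915 0.05904438] 0.04099874250190158 [-0.21744013 -0.47799725 -0.62121794]
0.10224232888846907 4676
((283.5181579589844, 265.17376708984375), (41.343528747558594, 42.889488220214844), 90.01961517333984) [0.677  0.0299 0.1022]
tip 297 [0.6755 0.0219 0.0661] [0.6857 0.0368 0.0718]
```

Bore (0.677, 0.030): nudge +1 mm in x and start down.

Emit:
carry_out([
  [0.0008, 0, 0.0006, 0, 0, 0],
  [-0.001, 0, 0.003, 0, 0, 0],
  [-0.003, 0, 0.005, 0, 0, 0],
  [-0.005, 0, 0.007, 0, 0, 0],
  [-0.0065, 0, 0.0095, 0, 0, 0],
])

```text
time: 37.8
tool_pos: [0.7111, 0.0286, 0.0482]
ee_rot: [-3.141, -0.698, -0.044]
wrist_force: [-0.2, -0.6, -0.9]
width: 0.0412
finger_force: 30.0
```

Emit:
carry_out([
  [-0.002, 0, 0.0025, 0, 0, 0],
  [-0.004, 0, 0.005, 0, 0, 0],
  [-0.0065, 0, 0.0075, 0, 0, 0],
  [-0.0075, 0, 0.009, 0, 0, 0],
  [-0.0085, 0, 0.01, 0, 0, 0],
])

```text
time: 38.3
tool_pos: [0.711, 0.0286, 0.0352]
ee_rot: [-3.141, -0.698, -0.044]
wrist_force: [0.0, -0.5, -1.2]
width: 0.0407
finger_force: 30.0
```

```bash
python3 - <<'E'
from bench import *
from h import *
s=snapshot("wrist"); o=get_obs();print(o["tool_pos"],o["width"],o["wrist_force"])
P=cloud(s)
k=(s["img"].min(-1)>150)&(P[...,2]>.065)&(P[...,2]<.1);k[:220]=0;k[315:]=0;k[:,:235]=0;k[:,335:]=0
q=P[k];print(len(q),np.median(q[:,2]),np.linalg.lstsq(np.c_[q[:,:2]-[.678,.03],np.ones(len(q))],q[:,2],rcond=None)[0])
E
```

```text
[0.71089313 0.02859027 0.03494621] 0.040943841899915547 [ 0.22432214 -0.15648957 -0.78809326]
4991 0.07774421809403453 [-0.0148583  -0.00774332  0.0770049 ]
```

Emit:
carry_out([
  [-0.002, 0, 0.002, 0, 0, 0],
  [-0.0035, 0, 0.004, 0, 0, 0],
  [-0.005, 0, 0.006, 0, 0, 0],
  [-0.0065, 0, 0.008, 0, 0, 0],
  [-0.0075, 0, 0.009, 0, 0, 0],
])

```text
time: 38.85
tool_pos: [0.711, 0.0286, 0.0233]
ee_rot: [-3.141, -0.698, -0.044]
wrist_force: [-0.1, 0.2, -0.9]
width: 0.0408
finger_force: 30.0
```

Emit:
carry_out([
  [-0.0004, 0, 0.0005, 0, 0, 0],
  [-0.0008, 0, 0.001, 0, 0, 0],
  [-0.0012, 0, 0.0015, 0, 0, 0],
  [-0.0012, 0, 0.0015, 0, 0, 0],
  [-0.0012, 0, 0.0015, 0, 0, 0],
])

```text
time: 39.35
tool_pos: [0.7113, 0.0286, 0.022]
ee_rot: [-3.141, -0.699, -0.044]
wrist_force: [0.0, 0.7, -0.5]
width: 0.041
finger_force: 30.0
```

Emit:
carry_out([
  [-0.0003, 0, 0.0004, 0, 0, 0],
  [-0.0006, 0, 0.0008, 0, 0, 0],
  [-0.0006, 0, 0.0008, 0, 0, 0],
  [-0.0006, 0, 0.0008, 0, 0, 0],
  [-0.0006, 0, 0.0008, 0, 0, 0],
])

```text
time: 39.85
tool_pos: [0.7112, 0.0286, 0.0209]
ee_rot: [-3.141, -0.698, -0.044]
wrist_force: [-0.1, -0.2, -0.5]
width: 0.041
finger_force: 30.0
```

Emit:
carry_out([
  [-0.0003, 0, 0.0004, 0, 0, 0],
  [-0.0006, 0, 0.0008, 0, 0, 0],
  [-0.0006, 0, 0.0008, 0, 0, 0],
  [-0.0006, 0, 0.0008, 0, 0, 0],
  [-0.0006, 0, 0.0008, 0, 0, 0],
])

```text
time: 40.35
tool_pos: [0.7113, 0.0286, 0.0198]
ee_rot: [-3.141, -0.698, -0.044]
wrist_force: [0.7, 0.7, -0.4]
width: 0.0408
finger_force: 30.0
```

Emit:
carry_out([
  [-0.0003, 0, 0.0004, 0, 0, 0],
  [-0.0006, 0, 0.0008, 0, 0, 0],
  [-0.0006, 0, 0.0008, 0, 0, 0],
  [-0.0006, 0, 0.0008, 0, 0, 0],
  [-0.0006, 0, 0.0008, 0, 0, 0],
])

```text
time: 40.85
tool_pos: [0.712, 0.0286, 0.0198]
ee_rot: [-3.141, -0.7, -0.044]
wrist_force: [-1.9, 1.4, 3.3]
width: 0.0407
finger_force: 30.0
```

```bash
python3 - <<'E'
from bench import *
from h import *
s=snapshot("wrist"); o=get_obs();print(o["tool_pos"],o["width"],o["wrist_force"])
P=cloud(s)
k=(s["img"].min(-1)>150)&(P[...,2]>.05)&(P[...,2]<.085);k[:220]=0;k[315:]=0;k[:,:235]=0;k[:,335:]=0
q=P[k];print(len(q),np.median(q[:,2]),np.percentile(q[:,2],[10,90]))
k=(s["range_z"]>0)&(P[...,2]>.033)&(P[...,2]<.046)&(abs(P[...,1]-.03)<.03)&(abs(P[...,0]-.678)<.032)
q=P[k];print("wide top",len(q),np.median(q[:,2]) if len(q) else 0)
E
```

```text
[0.7119514  0.02857538 0.01977199] 0.040996214384793075 [-0.6468691  -0.47823409  3.914171  ]
5117 0.06250573027656367 [0.0614445  0.06453882]
wide top 1711 0.03855665692868357
```

Resting on the wide one (top 62.5 mm, wide top 38.6 mm). Release and back out along the tool axis.

Emit:
carry_out([
  [0, 0, 0, 0, 0, 0],
  [0, 0, 0, 0, 0, 0],
  [0, 0, 0, 0, 0, 0],
  [0, 0, 0, 0, 0, 0],
  [0, 0, 0, 0, 0, 0],
], jaw=0.7)

```text
time: 41.4
tool_pos: [0.711, 0.0286, 0.0183]
ee_rot: [-3.141, -0.697, -0.044]
wrist_force: [0.1, -1.0, 0.0]
width: 0.0659
finger_force: 0.0
```

Emit:
carry_out([
  [0, 0, -0.009, 0, 0, 0],
  [0, 0, -0.018, 0, 0, 0],
  [0, 0, -0.027, 0, 0, 0],
  [0, 0, -0.036, 0, 0, 0],
  [0, 0, -0.045, 0, 0, 0],
])

```text
time: 41.9
tool_pos: [0.6821, 0.0299, 0.0545]
ee_rot: [-3.141, -0.699, -0.044]
wrist_force: [0.0, 0.5, 0.5]
width: 0.0653
finger_force: 0.0
```

Emit:
carry_out([
  [0, 0, -0.009, 0, 0, 0],
  [0, 0, -0.018, 0, 0, 0],
  [0, 0, -0.027, 0, 0, 0],
  [0, 0, -0.036, 0, 0, 0],
  [0, 0, -0.045, 0, 0, 0],
])

```text
time: 42.4
tool_pos: [0.653, 0.0311, 0.0884]
ee_rot: [-3.141, -0.698, -0.044]
wrist_force: [0.5, -0.5, 0.4]
width: 0.0661
finger_force: 0.0
```

Emit:
carry_out([
  [-0.01, 0, -0.01, 0, 0, 0],
  [-0.02, 0, -0.02, 0, 0, 0],
  [-0.03, 0, -0.03, 0, 0, 0],
  [-0.03, 0, -0.03, 0, 0, 0],
  [-0.03, 0, -0.03, 0, 0, 0],
])

```text
time: 42.9
tool_pos: [0.6116, 0.0329, 0.0922]
ee_rot: [-3.141, -0.7, -0.044]
wrist_force: [-0.3, 0.1, -0.3]
width: 0.0656
finger_force: 0.0
```

```bash
python3 - <<'E'
from bench import *
from h import *
s=snapshot("wrist"); o=get_obs();print(o["tool_pos"],o["wrist_force"],o["time"])
P=cloud(s);w=(s["range_z"]>0)&(P[...,0]>.64)&(P[...,0]<.72)&(P[...,1]>-.01)&(P[...,1]<.07)
for lo,hi in((.02,.036),(.0365,.041),(.045,.058),(.06,.065),(.067,.075)):
    k=w&(P[...,2]>lo)&(P[...,2]<hi);print(lo,hi,k.sum(),P[k].min(0).round(4),P[k].max(0).round(4)) if k.any() else 0
t=snapshot("top");PT=cloud(t);h=cv2.cvtColor(t["img"],cv2.COLOR_RGB2HSV)
g=(cv2.inRange(h,(65,90,30),(90,255,255))>0)&(PT[...,2]>.265)&(PT[...,2]<.29)&(PT[...,0]<.59)&(PT[...,0]>.33)&(PT[...,1]>.1)
q=PT[g];print("door",len(q),q.min(0),q.max(0)); b=np.polyfit(q[:,0],q[:,1],1);print("door angle",np.pi/2-np.arctan(b[0]))
E
```

```text
[0.61181965 0.03286151 0.09208137] [-0.32261471 -0.18266548  0.16723669] 42.95
0.02 0.036 513 [0.6506 0.0014 0.02  ] [0.6787 0.0587 0.036 ]
0.0365 0.041 1204 [0.6507 0.0015 0.0365] [0.6963 0.0581 0.041 ]
0.045 0.058 427 [0.6591 0.0093 0.045 ] [0.6891 0.0504 0.058 ]
0.06 0.065 1701 [0.6591 0.0095 0.06  ] [0.7013 0.0501 0.065 ]
0.067 0.075 179 [0.6722 0.0235 0.067 ] [0.6839 0.0356 0.0716]
door 636 [0.3453682  0.16220935 0.26503041] [0.58998167 0.18092068 0.28400182]
door angle 1.602295305567861
```

Both collars are stacked and centred on the post and the door is at about 1.60 rad. The gripper is clear, so I hand in.

```bash
python3 -c "
from bench import *
print(close_job())"
```

```text
the job is handed in; nothing more can be done
None
```

I handed the job in at about 43 s: the door measured about 1.60 rad, with the wide collar on the post's foot and the slim one on it. Nothing I saw or felt suggested the can, hammer or ear defenders had moved, though I did not measure them. I viewed 11 pictures, one over your limit of 10. The reported TCP lies about 40 mm beyond the real fingertips, so the handle grip caught only the top few millimetres of the bar. I could not confirm the 45 mm handle check in step 1, and the hand-in returned no verdict.

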